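# Set the back stop by clicks and slide the bearing under the dial gauge

### The arm

A 6-joint arm with a two-finger parallel gripper is mounted at the origin on a cart in front of the work surface, level with it; the furniture and walls round the work are solid. World frame = base frame: x ahead of the robot, y to its left, z up, the work surface at z = 0. Lengths are in m, angles in degrees, forces in N, time in s.
With the tool pointing down it reaches from about 0.375 to 0.9 m from the base axis. Payload 3.1 kg.
Tool frame: the origin (TCP) lies between the finger pads; the fingertips stand bot.tip_extent ahead of it and the grasp point (between the pads) lies 2 mm behind it (bot.tip_extent is the distance from the TCP to the fingertips, in m); z points along the fingers, y is the direction in which the jaws open and shut (so a half turn about z gives the same grasp; the last joint's range is limited). The gripper opens to 87 mm and grips with 3 to 60 N. Pads are 19 mm wide; open, the fingers measure 117 mm over their backs; the gripper's body (75 mm by 190 mm) begins 51 mm behind the grasp point.
Start: joints at [61.507, 30.224, 82.088, -0, 67.689, -10.227], TCP at [0.196, 0.593, 0.202] pointing down, gripper open.
Joint ranges: [-176.69, 176.69], [-43.24, 126.21], [12.49, 139.97], [-82, 262], [0, 151.66], [-163.58, 163.58]. Speed limits (degrees/s): [159.86, 159.86, 180, 180, 180, 180].

### API

Orientations are given as a 3x3 rotation matrix whose columns are the frame's x, y, z axes.
In Python, from rig import bot, imaging, recognise, masks_of, mark_of gives the robot as it stands.
- The arm moves only by the tool send_rows, never from a script. Its argument "plan" is a list that holds one entry, the list of rows, each a list of 5 numbers: the shift along the world's x, y, z normalised to -1 to 1, where 1 is 0.03 m, then the turn about the world's z normalised to -1 to 1, where 1 is 0.1 rad, then the closure, from -1 (fully open) to 1 (shut). A call has 1 to 20 rows; each row shifts and turns the commanded pose from where the row before left it; what a row does not reach is not made up. A row lasts 1/10 s, in which the tool goes at most 50 mm and 8.59 degrees, less where a joint would pass 70% of its speed; a pose out of reach is approached as far as the arm can. A call with a number of a shift or a turn outside -1 to 1 is refused whole. A call with a gripper value outside its range is refused whole. The fingers move at their own pace and stop on an object; the grip force is fixed at half the most. Time passes only in rows, so rows that do not move let the fingers close. It gives the time, the measured TCP pose, the force and the opening at its end, in the units of the state.
- bot.read_state(): the state, without advancing time (a new reading comes with each control period).
- imaging.capture(name): name is "side" or "top" or "wrist"; returns a dict with "img" (480x640x3 uint8, blue, green, red), "mtx" (3x3 intrinsics, pixels), "pose" (4x4, takes a point from camera to world coordinates); the wrist camera has in their place "T_tool_cam" (4x4, takes a point from camera to tool coordinates, whose origin is the TCP and whose axes are the flange's). Camera axes: x right, y down, z forward; pixel columns grow to the right and rows downward; lengths in m; the calibration is good to about 2 mm. The wrist camera is an equidistant fisheye: a pixel r from the principal point sees the ray r / f radians off the axis. A picture is of the moment at which its call begins: read the wrist's pose just before it. There is no depth.
- bot.hand_in(): hands the job in, once; it reports no verdict.
Trained networks look in the newest picture that a camera, given by its name, has taken for a name from the list of things; names that differ only in an ending like _2 or _b are one class to them, and where a whole thing is asked for, a point or a joint stands for the part that bears it (a point fixed in the world has none). Each returns a list of dicts, best first, with "conf" (0 to 1); they miss things now and then, are a little off and sometimes report something else, mostly with a low value. They report only what shows in the picture. A call takes as long as a camera call.
- recognise(camera, target): "at" ([x, y, z] in m, in world coordinates, good to about 4 mm: the middle of the surface that is visible of it).
- masks_of(camera, target): "region" (480x640 bool, what is visible of it).
- mark_of(camera, target): "at" ([x, y, z] in m, in world coordinates, good to about 4 mm: a listed point, or the origin of a listed thing).
The state is a dict: "time_s": time; "joint_positions": joint angles; "qvel": joint speeds; "tau": joint torques, N m; "position": TCP position; "tcp_rot": TCP orientation; "force": force on the tool from outside, world axes, zero at the start; "moment": the same for the moment, N m; "opening": opening from 0.0 (shut) to 1.0 (fully open).
Only numpy, scipy, OpenCV 4.12 (cv2) and the standard library are available. Lean on these libraries where they do the work, as an engineer would, in place of code of your own. Each camera call takes 0.05 s, during which the arm holds its last target.

### The job

Set the gauging fixture's back stop for this size of bearing: turn the black knob on the sloping console clockwise to its sixth click, counted from its anticlockwise end (the yellow paint dot marks it; it may have been left a click or two off the end). Then slide the bearing that waits in the fixture's guide track along the track and round the bend, without lifting it out, until it rests flat against the back stop under the dial gauge, gently enough that the knob keeps its click. Keep off the dial gauge and its stand, and leave the other things on the bench where they are.

Things in the scene. Friction and masses are not known exactly. Their poses are not given: they have to be found in the camera images.
- gauging_fixture: Bench gauging fixture, fixed: aluminium plate on rubber feet with an L-shaped guide track, a grey console in the crook of the L and a dial gauge at the far right. Origin on the bench under it; x away from the robot, y left, z up (turned up to 7 degrees about z). Lengths for it are in mm in this frame. Plate: x -125 to 145, y -155 to 145, its top z = 20 is the track's floor.
- track_mouth (a point): Open flared mouth of the track, on its floor, at x = -80, y = 139, z = 20 (fixture frame, axes as the fixture). The track is a channel 65 wide between steel rails 6 thick and 9 high. First leg: straight along -y from here, centreline x = -80, to y = -27.5. After the bend the second leg runs straight along +x, centreline y = -85, from x = -22.5 to the back stop; its rails end at x = 80.
- bend_center (a point): Centre of the track's quarter bend, at x = -22.5, y = -27.5, z = 27 in the fixture's frame (axes as the fixture). Going in along -y the bend turns away from the robot, to +x; centreline radius 57.5, inner rail radius 25, outer 90.
- console_front (a point): Middle of the front edge of the console's sloping face, at x = -20, y = 55, z = 50 in the fixture's frame. The console spans x -20 to 135, y -15 to 125; above this edge its face slopes up at 26 degrees from the horizontal to z = 100 at x = 82, then its top is flat.
- knob_axis (a point): Point on the index knob's axis at mid height, where to grip it; does not turn with the knob. z is the knob's axis, outward from the sloping face (26 degrees from vertical, leaning toward the robot), x points up the slope, y left. The knob: fluted black cylinder, 50 mm diameter, from 5 to 29 mm off the face; this point is 16 mm off it. Nothing else stands on the face.
- index_knob (a joint): Knob angle, rad: 0 at its anticlockwise end, growing clockwise as one looks at the sloping face, up to 3.49. A spring plunger gives a click every 0.349 rad (20 degrees): click n rests at 0.349 n, the sixth at 2.094. Starts on click 0, 1 or 2. Going over a click takes up to about 0.2 N m; let go, it springs to the nearest click. Each click moves the back stop 2 mm toward the robot.
- pointer_tip (a point): Outer end of the white pointer line on the knob's top, at its rim, 25 mm from the axis; turns with the knob. Eleven white marks on the face, 20 degrees apart, show clicks 0 to 10 (longer at 0, 5, 10): that of 0 lies 100 degrees anticlockwise from straight up the slope, that of 5 straight up, that of 6 is 20 degrees clockwise of it, with a yellow paint dot outside it.
- bearing_center (a point): Centre (half-way up) of the bearing to be gauged: sealed steel ball bearing, 62 mm outside, 35 mm bore, 14 mm high, about 155 g, flat on the track floor in the first leg, centred across it, 50 to 100 mm along +y from the fixture's origin. z is its axis. It slides freely when pushed from behind or drawn with a fingertip in the bore.
- stop_face (a point): Middle of the back stop's face, 7 mm above the track floor; axes as the fixture, the face looks to -x. At click 0 it is at x = 98, y = -85 in the fixture's frame, 2 mm nearer per click (86 at the sixth). Steel block 40 wide, 12 high, geared to the knob: more than about 30 N on it drives the knob off its click. The bearing's centre is 31 mm from here when it rests against it.
- comparator: Dial gauge and stand, part of the fixture (same origin and axes). Dial: 58 mm disc 22 thick that looks to the robot, front at x = 61, centre y = -104, z = 109. Its spindle hangs below it, tip at x = 74, y = -104, z = 37, 3 mm above a bearing in place. Column 21 diameter, 185 high, at x = 122, y = -134; an arm at z = 155 joins them.
- brush: Bystander: bristle brush with a wooden handle, 200 mm, lying on the bench left of the fixture.
- marker_c: Bystander: black marker pen, 125 mm, lying on the bench left of the fixture.
- tally_counter: Bystander: white hand tally counter, 90 mm, farther left.
- plug: Bystander: steel plug gauge, 35 mm wide, 102 mm tall, standing on the bench left of the fixture.

How it is judged (in metres and radians):
On the way, in this order (a step that is already met when the one before it is completed fails the run):
1. the knob rests on its sixth click (value of joint index_knob between 1.9744 and 2.2144 rad), for 0.3 s.
2. the bearing goes round the bend in the track (all of step 1 and x of bearing_center in the frame of bend_center below -0.02 m and y of bearing_center in the frame of bend_center below -0.02 m and horizontal distance between bearing_center and bend_center below 0.064 m), for 0.03 s.
3. the bearing rests against the back stop (all of step 1 and x of bearing_center in the frame of stop_face between -0.0335 and -0.0285 m and y of bearing_center in the frame of stop_face between -0.006 and 0.006 m and z of bearing_center in the frame of stop_face between -0.003 and 0.003 m and angle between bearing_center's own z axis and vertical below 0.06 rad), for 0.2 s.
At the end, for the whole second after the job is handed in: The knob is on its sixth click (2.094 rad, within 0.12 rad), and the bearing lies flat and still on the track floor against the back stop: its centre within 2.5 mm of touching distance (31 mm) from the stop's face and within 6 mm of its middle (all of step 3 and velocity of joint index_knob between -0.1 and 0.1 rad/s).
It fails at once if the bearing is lifted out of the track (more than 8 mm) (z of bearing_center in the frame of gauging_fixture above 0.035 m).
It fails at once if the dial gauge or its stand is knocked (over 3 N) (contact force between comparator and the arm above 3 N or contact force between comparator and the fingers above 3 N).
It fails at once if a bystander is moved more than 30 mm (distance of any of brush, marker_c, tally_counter, plug from where it was at the start of the episode above 0.03 m).
It also fails if it takes over 61 s, if anything falls off the work surface, if the arm or the gripper's body presses on something with over 40 N, if the wrist force passes 120 N, or if a joint passes its speed limit or range.

## Working session

There is one attempt and no reset: what is moved stays moved. The work goes in short steps, Python scripts to look and compute and a tool call to move; the robot and the scene stay as the last step left them, time stands still between calls to the robot, and variables do not carry over. Pictures are saved under pics/ and viewed, and the job is handed in when it is done.

Besides the shell and the picture viewer there is one more tool, called by a JSON object that holds its "api" and its "payload", one argument or row to a line. send_rows: Moves the arm, as the interface text tells. Its arguments: {"type":"object","properties":{"plan":{"type":"array"}},"required":["plan"]}

```bash
mkdir -p pics; ls
python3 - <<'E'
from rig import bot, imaging, recognise, masks_of, mark_of
import cv2, numpy as np
s=bot.read_state(); print(s, bot.tip_extent)
for c in ["side","top","wrist"]:
    d=imaging.capture(c); cv2.imwrite(f"pics/{c}0.png",d["img"])
    print(c,d["mtx"].tolist(), np.round(d.get("pose",d.get("T_tool_cam")),4).tolist())
    for t in ["gauging_fixture","track_mouth","bend_center","console_front","knob_axis","pointer_tip","bearing_center","stop_face","plug"]:
        r=mark_of(c,t); print(t,[(np.round(q["at"],4).tolist(),round(q["conf"],2)) for q in r[:2]])
E
```

```text
pics
{'time_s': 0.0, 'joint_positions': array([ 6.15075706e+01,  3.02777433e+01,  8.21561597e+01, -1.22528747e-03,
        6.76877306e+01, -1.02262943e+01]), 'qvel': array([-0.00889371,  0.13076578, -0.06849539, -0.01351752,  0.00419327,
        0.07157233]), 'tau': array([-3.33679282e-04, -4.40032518e+01, -1.76594782e+01,  6.30712160e-02,
        5.82815974e-02, -1.91492177e-04]), 'position': array([0.19549086, 0.59283293, 0.20098604]), 'tcp_rot': array([[-9.49613271e-01,  3.13422469e-01, -9.95328171e-04],
       [ 3.13423846e-01,  9.49611487e-01, -1.87521671e-03],
       [ 3.57440012e-04, -2.09269026e-03, -9.99997746e-01]]), 'force': array([-0.23537803, -0.20629307,  0.20169944]), 'moment': array([-0.00719484,  0.00464728, -0.00775169]), 'opening': 1.0009954626780198} 0.017
side [[474.9943121455932, 0.0, 324.30948938464195], [0.0, 474.9943121455932, 230.6652254650774], [0.0, 0.0, 1.0]] [[-0.2385, -0.844, 0.4804, 0.0562], [-0.9711, 0.206, -0.1203, 0.1481], [0.0026, -0.4953, -0.8687, 1.0002], [0.0, 0.0, 0.0, 1.0]]
gauging_fixture [([0.5612, -0.2253, 0.0018], 0.75)]
track_mouth [([0.4
[... 842 characters left out ...]
 0.3504, 0.0005], 0.42)]
knob_axis [([0.5901, -0.1722, 0.0902], 0.56)]
pointer_tip [([0.5913, -0.1524, 0.1004], 0.68)]
bearing_center [([0.4857, -0.1387, 0.029], 0.66)]
stop_face [([0.6485, -0.3197, 0.0297], 0.52)]
plug [([0.5588, 0.1267, -0.002], 0.68)]
wrist [[371.64829954431775, 0.0, 320.48697103249253], [0.0, 371.64829954431775, 241.1316978927137], [0.0, 0.0, 1.0]] [[-0.0008, -0.9535, -0.3014, 0.0821], [1.0, -0.0005, -0.0008, 0.0002], [0.0006, -0.3014, 0.9535, -0.1828], [0.0, 0.0, 0.0, 1.0]]
gauging_fixture [([0.5592, -0.2327, -0.0024], 0.73)]
track_mouth []
bend_center [([0.5358, -0.2505, 0.0232], 0.88)]
console_front []
knob_axis []
pointer_tip []
bearing_center []
stop_face []
plug []
```

View pics/side0.png

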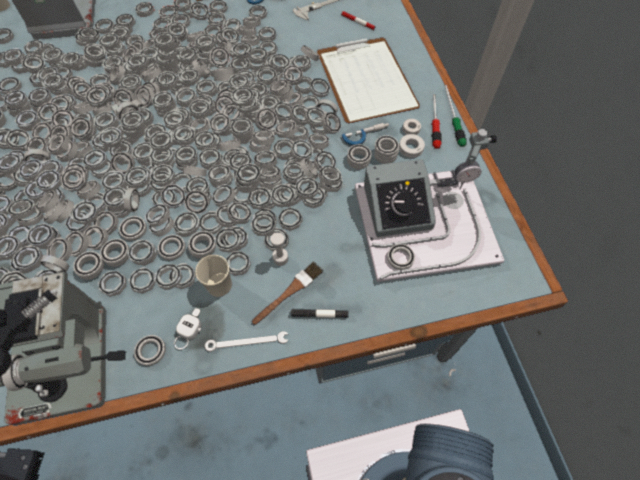

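View pics/top0.png

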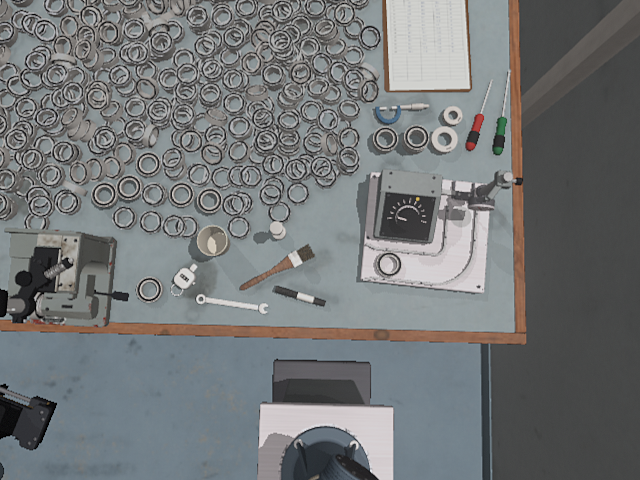

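```bash
cat > h.py <<'E'
from rig import bot, imaging, recognise, masks_of, mark_of
import cv2, numpy as np
c26,s26=np.cos(np.radians(26)),np.sin(np.radians(26))
K=np.array([-20+57*c26-16*s26,55,50+57*s26+16*c26])/1e3
PTS={"gauging_fixture":[0,0,0],"track_mouth":[-.08,.139,.02],"bend_center":[-.0225,-.0275,.027],"console_front":[-.02,.055,.05]}
def fit(A,B,w=None):
    A=np.array(A);B=np.array(B);a=A[:,:2]-A[:,:2].mean(0);b=B[:,:2]-B[:,:2].mean(0)
    th=np.arctan2((a[:,0]*b[:,1]-a[:,1]*b[:,0]).sum(),(a*b).sum())
    R=np.array([[np.cos(th),-np.sin(th)],[np.sin(th),np.cos(th)]])
    t=B[:,:2].mean(0)-R@A[:,:2].mean(0)
    return th,t,(B[:,:2]-(A[:,:2]@R.T+t))
def proj(d,P):
    P=np.atleast_2d(P);T=np.linalg.inv(d["pose"]);q=P@T[:3,:3].T+T[:3,3]
    u=q@d["mtx"].T;return u[:,:2]/u[:,2:]
E
python3 - <<'E'
from h import *
A=[];B=[];N=[]
D={}
for c in ["top","side"]:
    for rep in range(2):
        D[c]=imaging.capture(c)
        for t,p in PTS.items():
            r=mark_of(c,t)
            if r: A.append(p);B.append(r[0]["at"]);N.append((c,t))
th,t,res=fit(A,B); print(np.degrees(th),t)
for n,r in zip(N,res): print(n,np.round(r*1e3,1))
R=np.array([[np.cos(th),-np.sin(th)],[np.sin(th),np.cos(th)]])
W=lambda p: np.r_[R@np.array(p[:2])+t,p[2]]
for c in D:
    im=D[c]["img"].copy()
    z=4
    u0=proj(D[c],W([0.01,0,.03]))[0]
    im=im[int(u0[1])-75:int(u0[1])+75,int(u0[0])-100:int(u0[0])+100]
    off=np.array([int(u0[0])-100,int(u0[1])-75])
    im=cv2.resize(im,None,fx=z,fy=z,interpolation=cv2.INTER_CUBIC)
    pts=[[-.125,-.155,.02],[-.125,.145,.02],[.145,-.155,.02],[-.02,-.015,.05],[-.02,.125,.05],[.082,-.015,.1],[.082,.125,.1],[.135,.125,.1],[-.08,.139,.02],[-.08,-.0275,.02],[-.0225,-.085,.02],[.08,-.085,.02],K,[.098,-.085,.027]]
    for p in pts:
        u=(proj(D[c],W(p))[0]-off+.5)*z
        cv2.drawMarker(im,tuple(int(v) for v in u),(0,0,255),cv2.MARKER_CROSS,10,1)
    cv2.imwrite(f"pics/{c}1.png",im)
E
```

```text
-4.9303049046829255 [ 0.56150302 -0.22751552]
('top', 'gauging_fixture') [ 2.  -0.3]
('top', 'track_mouth') [ 1.4 -2.3]
('top', 'bend_center') [-0.8 -1. ]
('top', 'console_front') [ 1.9 -1.8]
('top', 'gauging_fixture') [-3.5  0.4]
('top', 'track_mouth') [ 0.7 -2.8]
('top', 'bend_center') [-0.5 -1.9]
('top', 'console_front') [ 0.8 -2.3]
('side', 'gauging_fixture') [0.2 0.7]
('side', 'track_mouth') [0.4 0.6]
('side', 'bend_center') [0.3 1.3]
('side', 'console_front') [-0.6  2.6]
('side', 'gauging_fixture') [-2.   3.3]
('side', 'track_mouth') [-1.4  1. ]
('side', 'bend_center') [1.1 0.5]
('side', 'console_front') [0.3 2.2]
```

View pics/top1.png

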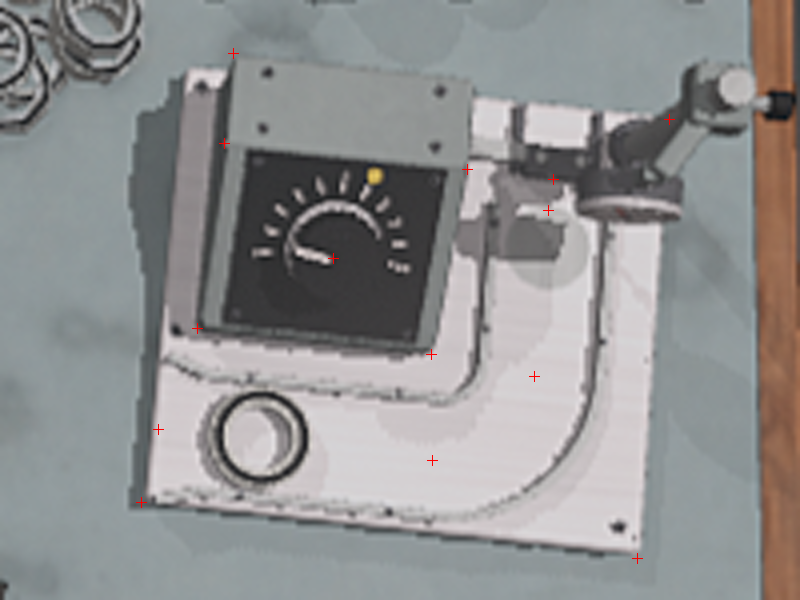

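View pics/side1.png

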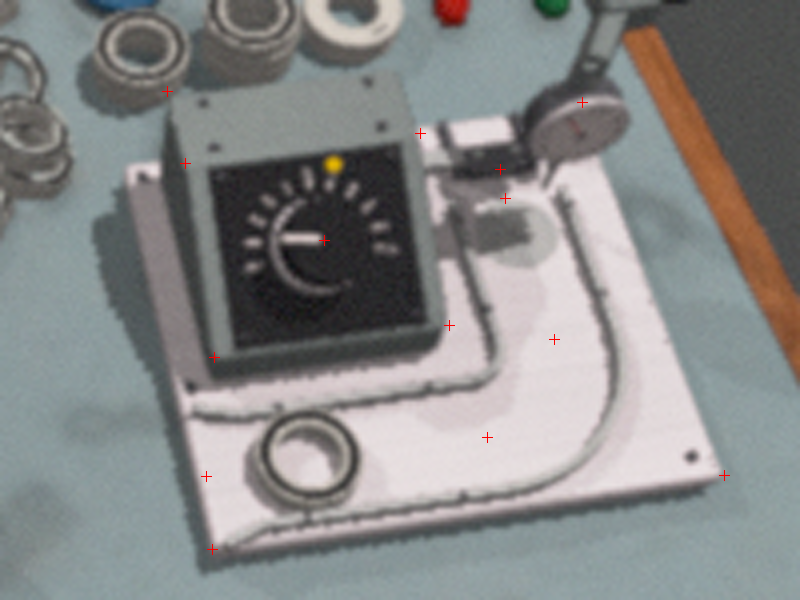

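```bash
cat >> h.py <<'E'
th=np.radians(-4.93);t0=np.array([0.5615,-0.2275])
R=np.array([[np.cos(th),-np.sin(th)],[np.sin(th),np.cos(th)]])
W=lambda p: np.r_[R@np.array(p[:2])+t0,p[2]]
F=lambda w: np.r_[R.T@(np.array(w[:2])-t0),w[2]]
def kp(r,h,n): # point at radius r, h above mid-height ref, click n
    a=np.radians(100-20*n) # anticlockwise from upslope
    up=np.array([c26,0,s26]);le=np.array([0,1,0]);ax=np.array([-s26,0,c26])
    return K+r*(np.cos(a)*up+np.sin(a)*le)+h*ax
E
python3 - <<'E'
from h import *
print("K",W(K),K)
for c in ["top","side"]:
    d=imaging.capture(c)
    o=proj(d,W(K+np.array([-s26,0,c26])*.013))[0]
    for n in range(4):
        print(c,n,np.round(proj(d,W(kp(.025,.013,n)))[0]-o,1))
    for rep in range(1):
        for t in ["pointer_tip","knob_axis","bearing_center","stop_face"]:
            r=mark_of(c,t)
            if r: print(t,np.round(F(r[0]["at"])*1e3,1),r[0]["conf"])
    r=recognise(c,"bearing_center"); print([np.round(F(q["at"])*1e3,1) for q in r[:2]])
E
```

```text
K [ 0.59035435 -0.17478468  0.08936786] [0.02421732 0.055      0.08936786]
top 0 [-11.    0.6]
top 1 [-10.4  -3. ]
top 2 [-8.6 -6.3]
top 3 [-5.7 -8.8]
pointer_tip [ 21.   79.7 100.4] 0.62
knob_axis [24.4 58.9 90.1] 0.82
bearing_center [-81.   81.4  26.8] 0.92
stop_face [-183.7  282.2    1.9] 0.41
[array([-81.6,  82. ,  35.3])]
side 0 [-10.4   3.3]
side 1 [-10.9  -0.5]
side 2 [-10.2  -4.2]
side 3 [-8.2 -7.4]
pointer_tip [ 22.7  80.2 106.4] 0.72
knob_axis [22.4 58.4 92.4] 0.65
bearing_center [-80.1  82.7  23.2] 0.89
stop_face [ 94.1 -82.6  24.5] 0.44
[array([-83.3,  84.7,  28.7]), array([-173.6,  561. ,   27.2])]
```

{"api": "send_rows", "payload": {
  "plan": [
    [[0.5,-0.98,0,0.2,-1],[0.5,-0.98,0,0.2,-1],[0.5,-0.98,0,0.2,-1],[0.5,-0.98,0,0.2,-1],[0.5,-0.98,0,0.2,-1],[0.5,-0.98,0,0.2,-1],[0.5,-0.98,0,0.2,-1],[0.5,-0.98,0,0.2,-1],[0.5,-0.98,0,0.2,-1],[0.5,-0.98,0,0.2,-1],[0.5,-0.98,0,0.2,-1],[0.5,-0.98,0,0.2,-1],[0.5,-0.98,0,0.2,-1],[0.5,-0.98,0,0.2,-1],[0.5,-0.98,0,0.2,-1],[0.5,-0.98,0,0.2,-1],[0.5,-0.98,0,0.2,-1],[0.5,-0.98,0,0.2,-1],[0.5,-0.98,0,0.2,-1],[0.5,-0.98,0,0.2,-1]]
  ]
}}

```text
time_s: 5.1
position: [0.4965, 0.0041, 0.2022]
tcp_rot: [[-0.997, -0.082, 0.001], [-0.082, 0.997, 0.0], [-0.001, -0.0, -1.0]]
force: [0.7, 0.1, -0.1]
opening: 1.0
```

{"api": "send_rows", "payload": {
  "plan": [
    [[0.5,-0.98,0,0.3,-1],[0.5,-0.98,0,0.3,-1],[0.5,-0.98,0,0.3,-1],[0.5,-0.98,0,0.3,-1],[0.5,-0.98,0,0.3,-1],[0.5,-0.9,0,0.3,-1],[0,0,0,0,-1],[0,0,0,0,-1]]
  ]
}}

```text
time_s: 5.9
position: [0.5856, -0.1688, 0.2016]
tcp_rot: [[-0.966, -0.257, -0.001], [-0.257, 0.966, 0.001], [0.001, 0.001, -1.0]]
force: [-0.6, -0.7, 0.8]
opening: 0.998
```

```bash
cat >> h.py <<'E'
def wproj(d,s,P):
    Tc=d["T_tool_cam"];P=np.atleast_2d(P)
    tool=(P-s["position"])@s["tcp_rot"]
    q=(tool-Tc[:3,3])@Tc[:3,:3]
    r=np.linalg.norm(q[:,:2],axis=1);a=np.arctan2(r,q[:,2])
    f=d["mtx"][0,0];return d["mtx"][:2,2]+q[:,:2]/r[:,None]*(a*f)[:,None]
def wshot(name,pts=[],marks=()):
    s=bot.read_state();d=imaging.capture("wrist");im=d["img"].copy()
    for p in pts:
        u=wproj(d,s,W(p))[0]
        if np.all(np.abs(u)<2000): cv2.drawMarker(im,tuple(int(round(v)) for v in u),(0,0,255),cv2.MARKER_CROSS,8,1)
    cv2.imwrite(f"pics/{name}.png",im)
    print("pos",np.round(s["position"],4),"fix",np.round(F(s["position"])*1e3,1),"jawyaw rel",np.round(np.degrees(np.arctan2(s["tcp_rot"][1,1],s["tcp_rot"][0,1]))-90-np.degrees(th),2),"F",np.round(s["force"],1),"M",np.round(s["moment"],2),"t",s["time_s"],"op",round(s["opening"],3))
    for m in marks:
        for q in mark_of("wrist",m)[:1]: print(m,np.round(F(q["at"])*1e3,1),round(q["conf"],2))
    return d,s
E
python3 - <<'E'
from h import *
pts=[[-.02,-.015,.05],[-.02,.125,.05],[.082,-.015,.1],[.082,.125,.1],K+.013*np.array([-s26,0,c26])]+[kp(.025,.013,n) for n in range(11)]
wshot("w1",pts,["pointer_tip","knob_axis","bearing_center","console_front","stop_face","bend_center","track_mouth"])
E
```

```text
pos [ 0.5856 -0.1688  0.2016] fix [ 19.   60.5 201.6] jawyaw rel 19.81 F [-0.6 -0.7  0.8] M [ 0.05  0.02 -0.02] t 5.9 op 0.998
pointer_tip [ 24.4  77.5 100.7] 0.69
knob_axis [23.9 52.5 90.6] 0.59
console_front [-21.8  55.8  51.6] 0.83
stop_face [ 93.3 -85.3  24.4] 0.81
bend_center [-23.8 -27.9  24.8] 0.75
track_mouth [-79.3 139.1  20.9] 0.81
```

View pics/w1.png

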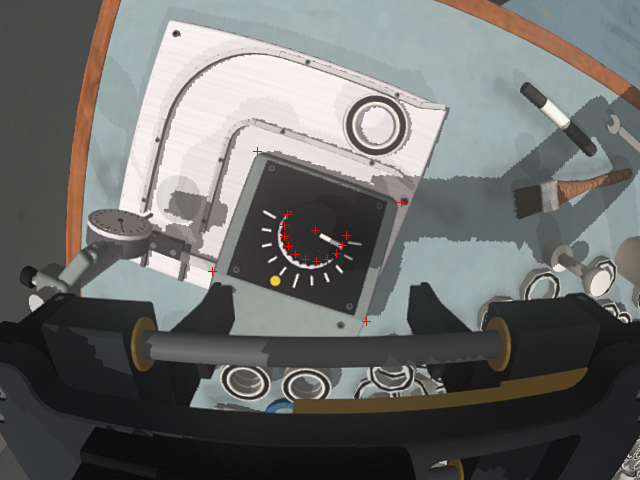

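{"api": "send_rows", "payload": {
  "plan": [
    [[0.083,-0.19,0,0,-0.43],[0,0,-0.7,0,-0.43],[0,0,-0.7,0,-0.43],[0,0,-0.7,0,-0.43],[0,0,-0.6,0,-0.43],[0,0,-0.4,0,-0.43],[0,0,-0.2,0,-0.43],[0,0,0,0,-0.43],[0,0,0,0,-0.43]]
  ]
}}

```text
time_s: 7.2
position: [0.5889, -0.1745, 0.1036]
tcp_rot: [[-0.966, -0.258, 0.001], [-0.258, 0.966, -0.001], [-0.001, -0.001, -1.0]]
force: [0.0, 0.6, -0.2]
opening: 0.714
```

Run:
```python
from h import *
wshot("w2",[],["pointer_tip","knob_axis"])
```

```text
pos [ 0.5889 -0.1745  0.1036] fix [ 22.8  55.1 103.6] jawyaw rel 19.9 F [ 0.   0.6 -0.2] M [0.04 0.03 0.04] t 7.2 op 0.714
pointer_tip [ 20.2  79.6 100.7] 0.57
knob_axis [25.9 54.  92.8] 0.66
```

View pics/w2.png

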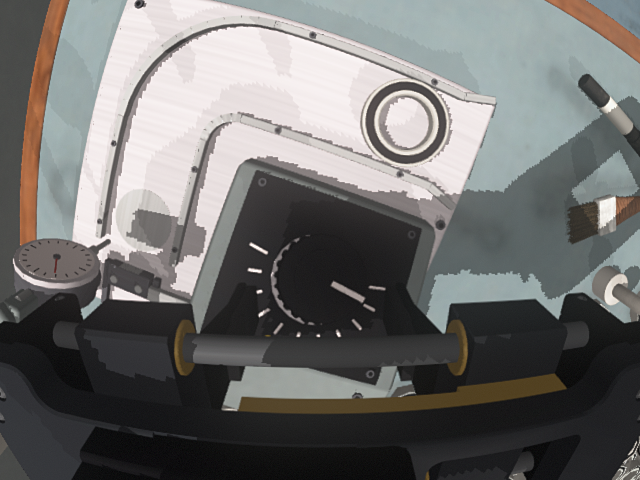

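{"api": "send_rows", "payload": {
  "plan": [
    [[0,0,0,0,1],[0,0,0,0,1],[0,0,0,0,1],[0,0,0,0,1],[0,0,0,0,1]]
  ]
}}

```text
time_s: 7.85
position: [0.5883, -0.1742, 0.103]
tcp_rot: [[-0.966, -0.258, 0.0], [-0.258, 0.966, -0.0], [-0.0, -0.0, -1.0]]
force: [0.0, 0.2, -0.2]
opening: 0.349
```

Run:
```python
from h import *
s=bot.read_state();print(s["force"],s["moment"],s["position"],s["opening"]*87)
```

```text
[ 0.04388011  0.20434923 -0.21374113] [ 0.03728076  0.04973079 -0.01584785] [ 0.58833574 -0.17420147  0.10297585] 30.343400764204013
```

Run:
```python
from h import *
wshot("w3",[],["pointer_tip","knob_axis"])
d=imaging.capture("side");cv2.imwrite("pics/s3.png",cv2.resize(d["img"][120:280,320:520],None,fx=4,fy=4,interpolation=cv2.INTER_CUBIC))
```

```text
pos [ 0.5883 -0.1742  0.103 ] fix [ 22.2  55.4 103. ] jawyaw rel 19.89 F [ 0.   0.2 -0.2] M [ 0.04  0.05 -0.02] t 7.85 op 0.349
pointer_tip [ 23.7  80.3 102.1] 0.65
knob_axis [24.6 49.8 91.5] 0.58
```

View pics/w3.png

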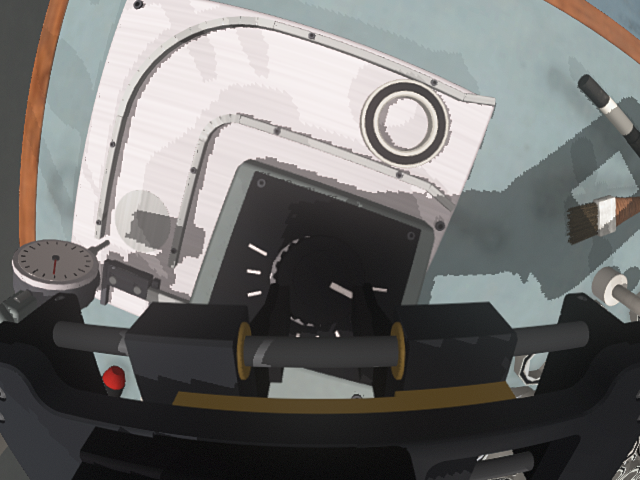

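View pics/s3.png

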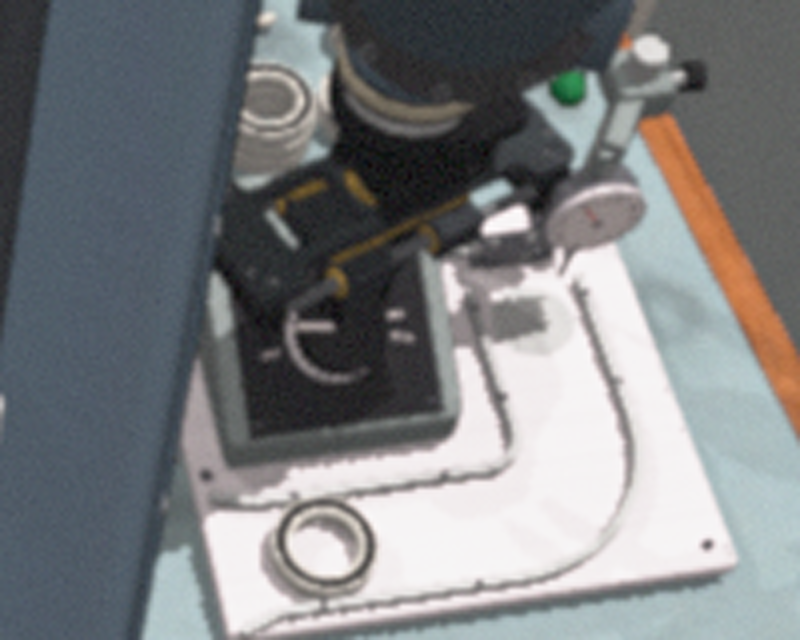

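{"api": "send_rows", "payload": {
  "plan": [
    [[0,0,0,0,1]]
  ]
}}

```text
time_s: 8.15
position: [0.5883, -0.1742, 0.1029]
tcp_rot: [[-0.966, -0.258, -0.0], [-0.258, 0.966, 0.0], [0.0, 0.0, -1.0]]
force: [0.5, -0.2, 0.3]
opening: 0.076
```

Run:
```python
from h import *
import numpy as np
s=bot.read_state();d=imaging.capture("wrist")
R_=s["tcp_rot"];p=s["position"]
for z in [0,.017]:
  for y in [-.015,.015,-.025,.025]:
    print(z,y,np.round(wproj(d,s,p+R_@np.array([0,y,z]))[0]))
im=cv2.resize(d["img"][200:360,220:430],None,fx=3.8,fy=3.8,interpolation=cv2.INTER_CUBIC)
im=np.clip(im.astype(float)*2.5,0,255).astype(np.uint8)
cv2.imwrite("pics/w4.png",im)
top=K+.013*np.array([-s26,0,c26]); print("knob top c",wproj(d,s,W(top)), [np.round(wproj(d,s,W(kp(.025,.013,n)))[0]).tolist() for n in range(0,18,2)])
```

```text
0 -0.015 [294. 284.]
0 0.015 [349. 284.]
0 -0.025 [275. 284.]
0 0.025 [368. 284.]
0.017 -0.015 [296. 272.]
0.017 0.015 [347. 272.]
0.017 -0.025 [279. 272.]
0.017 0.025 [364. 272.]
knob top c [[323.22048529 277.07461412]] [[368.0, 283.0], [353.0, 311.0], [325.0, 323.0], [295.0, 314.0], [278.0, 286.0], [282.0, 255.0], [306.0, 234.0], [337.0, 234.0], [361.0, 253.0]]
```

View pics/w4.png

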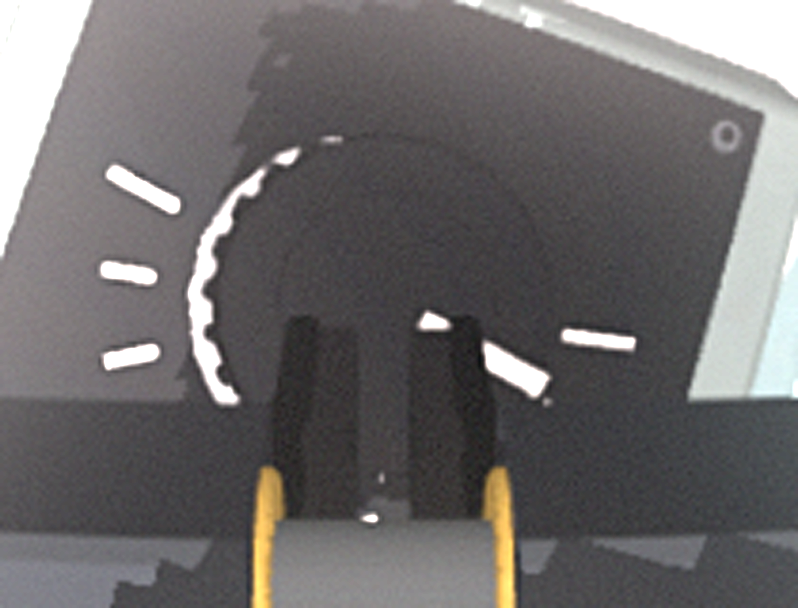

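Run:
```python
from h import *
s=bot.read_state();d=imaging.capture("wrist")
R_=s["tcp_rot"];p=s["position"]
for z in [-.02,0,.017]:
  for x in [-.0095,0,.0095]:
    print(z,x,[np.round(wproj(d,s,p+R_@np.array([x,y,z]))[0]).tolist() for y in [.0435,.0585,.0035,.0185]])
print(d["T_tool_cam"])
for c in ["side","top"]:
    dd=imaging.capture(c);u=proj(dd,W(K))[0].astype(int)
    im=dd["img"][u[1]-50:u[1]+50,u[0]-65:u[0]+65];im=np.clip(im*1.8,0,255).astype(np.uint8)
    cv2.imwrite(f"pics/{c}5.png",cv2.resize(im,None,fx=6,fy=6,interpolation=cv2.INTER_CUBIC))
    tip=[p+R_@np.array([0,y,.017]) for y in (-.01,.01)]; print(c,[((proj(dd,q)[0]-u+[65,50])*6).round() for q in tip])
```

```text
-0.02 -0.0095 [[407.0, 317.0], [435.0, 316.0], [329.0, 318.0], [359.0, 318.0]]
-0.02 0 [[409.0, 300.0], [437.0, 299.0], [329.0, 301.0], [359.0, 301.0]]
-0.02 0.0095 [[411.0, 283.0], [440.0, 282.0], [329.0, 284.0], [360.0, 283.0]]
0 -0.0095 [[400.0, 299.0], [426.0, 299.0], [328.0, 300.0], [355.0, 300.0]]
0 0 [[401.0, 284.0], [427.0, 283.0], [328.0, 284.0], [356.0, 284.0]]
0 0.0095 [[403.0, 268.0], [429.0, 267.0], [328.0, 268.0], [357.0, 268.0]]
0.017 -0.0095 [[394.0, 287.0], [418.0, 286.0], [328.0, 287.0], [353.0, 287.0]]
0.017 0 [[395.0, 272.0], [420.0, 272.0], [328.0, 272.0], [353.0, 272.0]]
0.017 0.0095 [[397.0, 257.0], [421.0, 257.0], [328.0, 257.0], [354.0, 257.0]]
[[-7.53441930e-04 -9.53612042e-01 -3.01037383e-01  8.21853919e-02]
 [ 9.99999402e-01 -4.79963749e-04 -9.82410443e-04 -4.20024920e-04]
 [ 7.92351397e-04 -3.01037943e-01  9.53611833e-01 -1.82825390e-01]
 [ 0.00000000e+00  0.00000000e+00  0.00000000e+00  1.00000000e+00]]
side [array([415., 303.]), array([371., 324.])]
top [array([417., 301.]), array([367., 313.])]
```

View pics/side5.png

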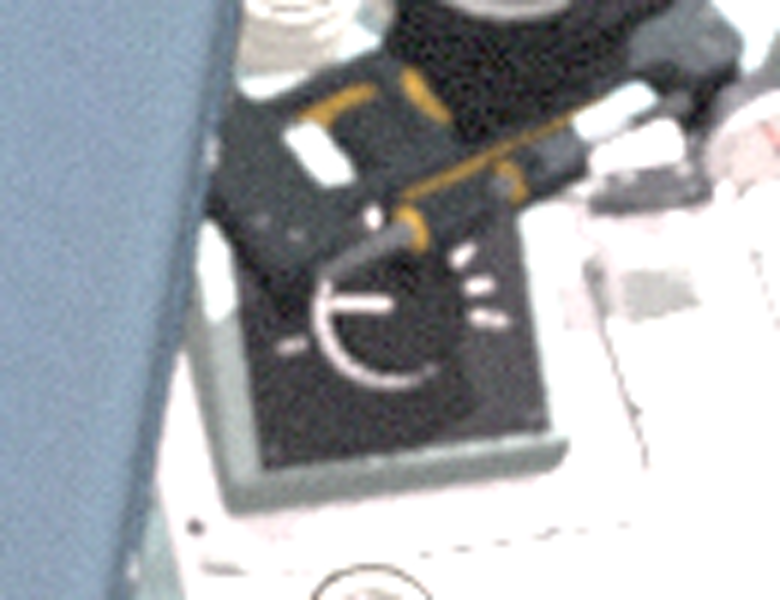

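View pics/top5.png

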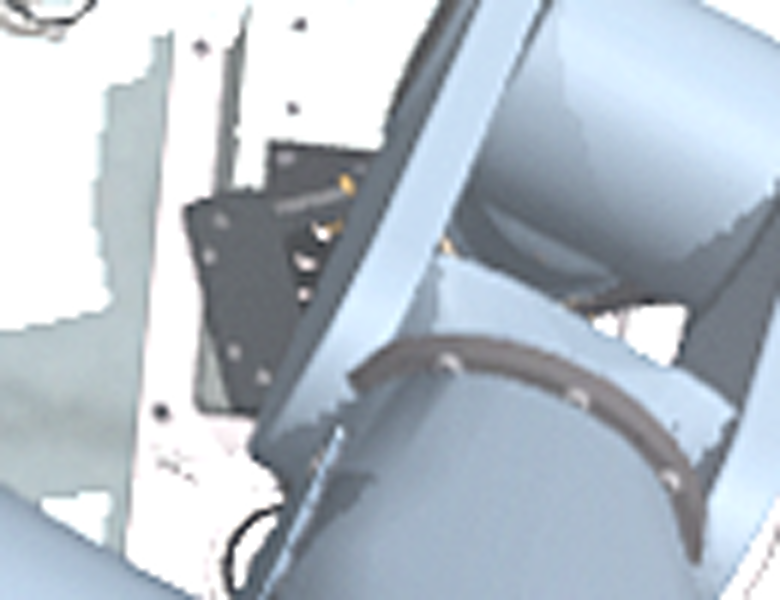

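Run:
```python
import cv2,numpy as np
im=cv2.imread("pics/w1.png")[230:350,190:460]
im=np.clip(255*(im/255.)**.5,0,255).astype(np.uint8)
cv2.imwrite("pics/w1z.png",cv2.resize(im,None,fx=2.9,fy=2.9,interpolation=cv2.INTER_CUBIC))
im=cv2.imread("pics/w2.png")[200:350,200:460]
im=np.clip(255*(im/255.)**.5,0,255).astype(np.uint8)
cv2.imwrite("pics/w2z.png",cv2.resize(im,None,fx=3,fy=3,interpolation=cv2.INTER_CUBIC))
```

View pics/w1z.png

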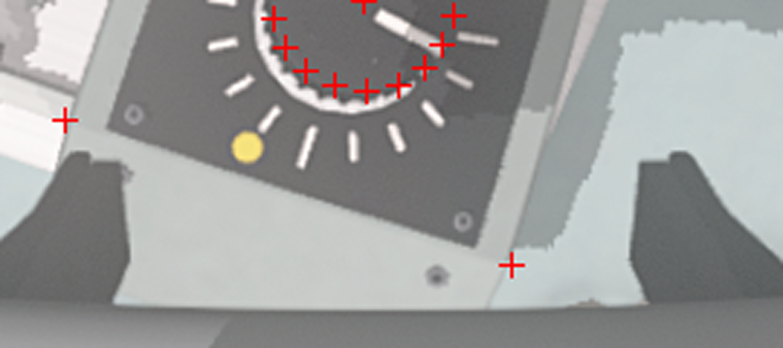

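View pics/w2z.png

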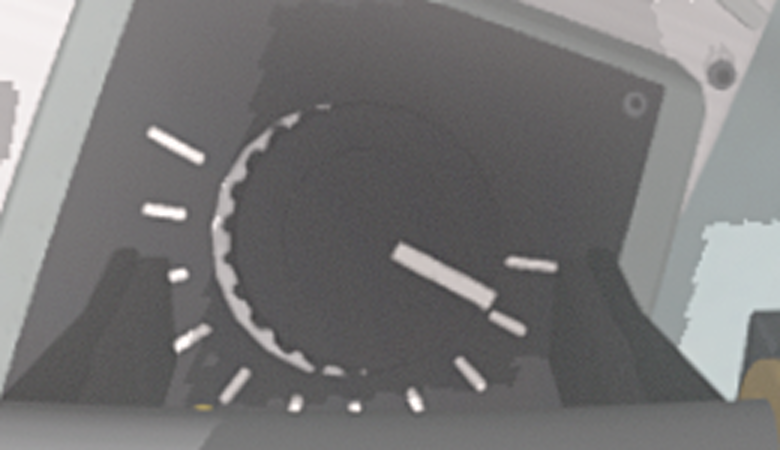

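{"api": "send_rows", "payload": {
  "plan": [
    [[0,0,0,0,-0.43],[0,0,0,0,-0.43],[0,0,0,0,-0.43],[0,0,0,0,-0.43],[0,0,0,0,-0.43],[0,0,0,0,-0.43],[0,0,0,0,-0.43],[0,0,0,0,-0.43]]
  ]
}}

```text
time_s: 9.15
position: [0.5884, -0.1742, 0.1029]
tcp_rot: [[-0.966, -0.258, 0.0], [-0.258, 0.966, -0.0], [-0.0, -0.0, -1.0]]
force: [-0.1, 0.3, 0.3]
opening: 0.647
```

{"api": "send_rows", "payload": {
  "plan": [
    [[0,0,-0.15,0,-0.43],[0,0,-0.15,0,-0.43],[0,0,-0.1,0,-0.43]]
  ]
}}

```text
time_s: 9.45
position: [0.588, -0.1741, 0.0902]
tcp_rot: [[-0.966, -0.258, -0.001], [-0.258, 0.966, 0.0], [0.001, 0.001, -1.0]]
force: [-0.1, -0.3, -0.6]
opening: 0.716
```

Run:
```python
from h import *
d,s=wshot("w6",[])
im=d["img"][200:350,200:460]
im=np.clip(255*(im/255.)**.5,0,255).astype(np.uint8)
cv2.imwrite("pics/w6z.png",cv2.resize(im,None,fx=3,fy=3,interpolation=cv2.INTER_CUBIC))
d=imaging.capture("side");im=d["img"][150:250,350:480]
im=np.clip(255*(im/255.)**.6,0,255).astype(np.uint8)
cv2.imwrite("pics/s6.png",cv2.resize(im,None,fx=6,fy=6,interpolation=cv2.INTER_CUBIC))
```

```text
pos [ 0.588  -0.1741  0.0902] fix [21.8 55.5 90.2] jawyaw rel 19.89 F [-0.1 -0.3 -0.6] M [ 0.    0.04 -0.  ] t 9.45 op 0.716
```

View pics/w6z.png

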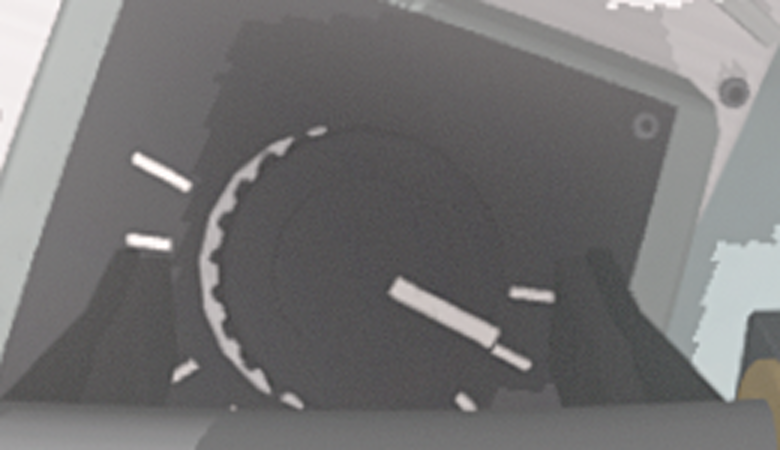

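View pics/s6.png

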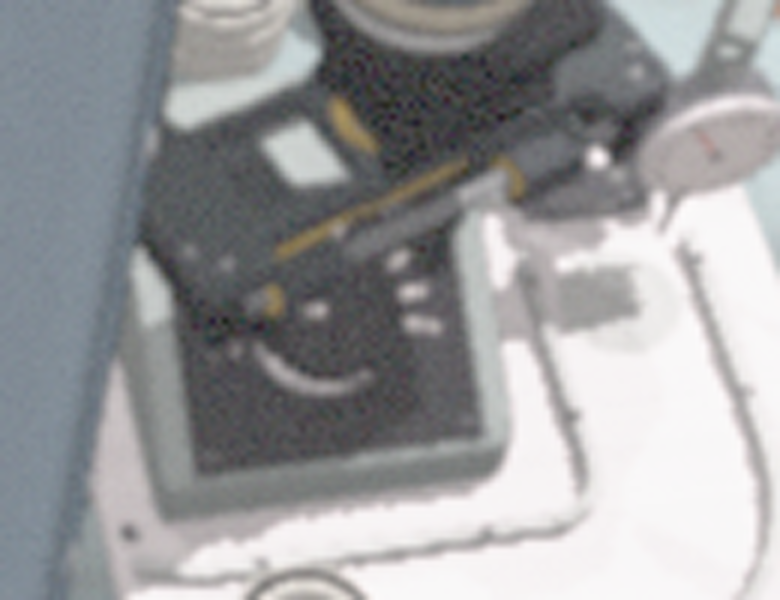

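{"api": "send_rows", "payload": {
  "plan": [
    [[0,0,-0.15,0,-0.43],[0,0,-0.15,0,-0.43],[0,0,-0.1,0,-0.43]]
  ]
}}

```text
time_s: 9.85
position: [0.5881, -0.1741, 0.0784]
tcp_rot: [[-0.966, -0.258, -0.001], [-0.258, 0.966, 0.0], [0.0, 0.0, -1.0]]
force: [-0.3, 0.3, 0.6]
opening: 0.718
```

{"api": "send_rows", "payload": {
  "plan": [
    [[0,0,-0.12,0,-0.43],[0,0,-0.12,0,-0.43],[0,0,-0.1,0,-0.43]]
  ]
}}

```text
time_s: 10.15
position: [0.5883, -0.1742, 0.0684]
tcp_rot: [[-0.966, -0.258, -0.0], [-0.258, 0.966, 0.0], [0.0, 0.0, -1.0]]
force: [-0.3, 0.4, 0.8]
opening: 0.719
```

Run:
```python
from h import *
d,s=wshot("w7",[])
im=d["img"][200:350,200:460]
im=np.clip(255*(im/255.)**.5,0,255).astype(np.uint8)
cv2.imwrite("pics/w7z.png",cv2.resize(im,None,fx=3,fy=3,interpolation=cv2.INTER_CUBIC))
```

```text
pos [ 0.5883 -0.1742  0.0684] fix [22.1 55.4 68.4] jawyaw rel 19.9 F [-0.3  0.4  0.8] M [ 0.06 -0.   -0.04] t 10.15 op 0.719
```

View pics/w7z.png

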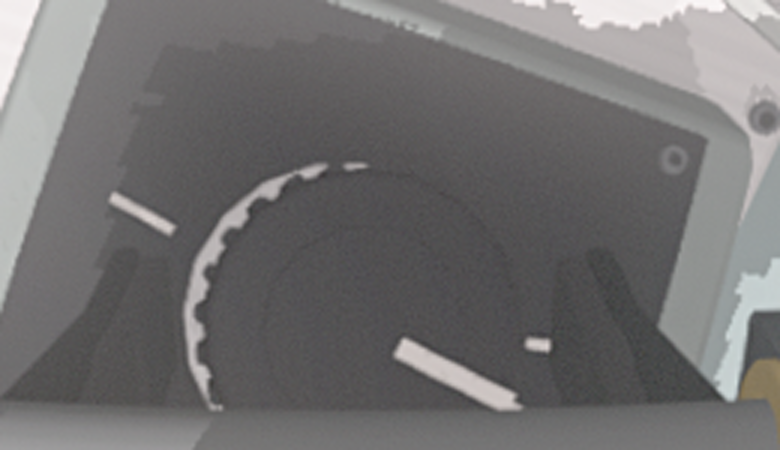

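{"api": "send_rows", "payload": {
  "plan": [
    [[0,0,0,0,1],[0,0,0,0,1],[0,0,0,0,1],[0,0,0,0,1],[0,0,0,0,1]]
  ]
}}

```text
time_s: 10.7
position: [0.5886, -0.1748, 0.0688]
tcp_rot: [[-0.966, -0.258, 0.001], [-0.258, 0.966, -0.001], [-0.0, -0.001, -1.0]]
force: [-0.0, -1.5, -1.5]
opening: 0.572
```

Run:
```python
from h import *
d,s=wshot("w8",[])
im=d["img"][200:350,200:460]
im=np.clip(255*(im/255.)**.5,0,255).astype(np.uint8)
cv2.imwrite("pics/w8z.png",cv2.resize(im,None,fx=3,fy=3,interpolation=cv2.INTER_CUBIC))
```

```text
pos [ 0.5886 -0.1748  0.0688] fix [22.5 54.8 68.8] jawyaw rel 19.89 F [-0.  -1.5 -1.5] M [-0.37 -0.   -0.1 ] t 10.7 op 0.572
```

View pics/w8z.png

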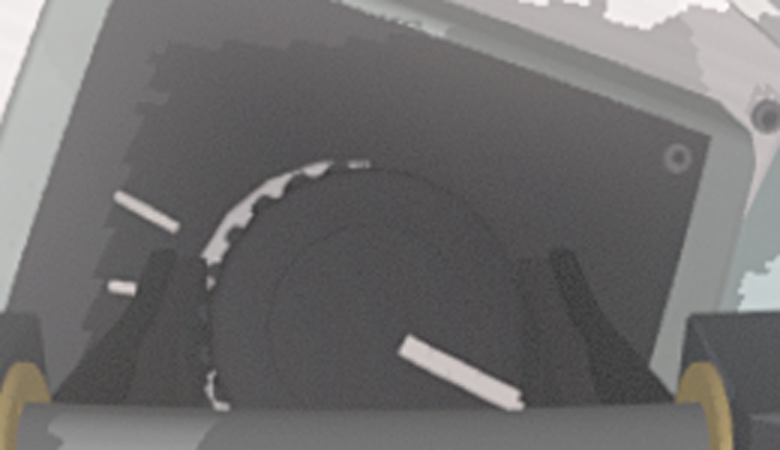

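{"api": "send_rows", "payload": {
  "plan": [
    [[0,0,0,-0.7,1],[0,0,0,-0.7,1],[0,0,0,-0.7,1],[0,0,0,-0.7,1],[0,0,0,0,1]]
  ]
}}

```text
time_s: 11.25
position: [0.5883, -0.1745, 0.0689]
tcp_rot: [[-1.0, 0.018, -0.0], [0.018, 1.0, -0.0], [0.0, -0.0, -1.0]]
force: [-0.2, -1.9, -1.7]
opening: 0.568
```

```bash
cat >> h.py <<'E'
def wz(name):
    d,s=wshot(name+"f",[])
    im=d["img"][200:350,200:460]
    im=np.clip(255*(im/255.)**.5,0,255).astype(np.uint8)
    cv2.imwrite(f"pics/{name}.png",cv2.resize(im,None,fx=3,fy=3,interpolation=cv2.INTER_CUBIC))
E
python3 -c "
from h import *
wz('w9')"
```

```text
pos [ 0.5883 -0.1745  0.0689] fix [22.1 55.1 68.9] jawyaw rel 3.88 F [-0.2 -1.9 -1.7] M [-0.08  0.04  0.17] t 11.25 op 0.568
```

View pics/w9.png

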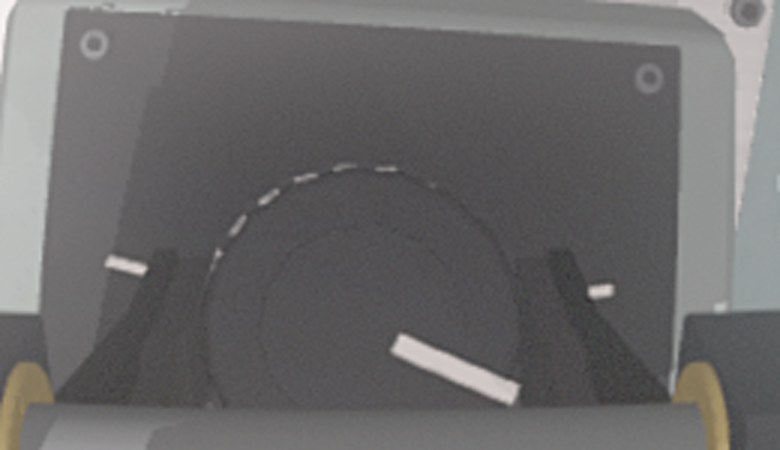

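{"api": "send_rows", "payload": {
  "plan": [
    [[0,0,0,-0.7,1],[0,0,0,-0.7,1],[0,0,0,-0.7,1],[0,0,0,-0.7,1],[0,0,0,-0.7,1],[0,0,0,-0.7,1],[0,0,0,0,1]]
  ]
}}

```text
time_s: 12.0
position: [0.5879, -0.1739, 0.0694]
tcp_rot: [[-0.906, 0.423, -0.001], [0.423, 0.906, 0.001], [0.001, 0.0, -1.0]]
force: [-2.8, -2.1, 5.0]
opening: 0.574
```

```bash
python3 -c "
from h import *
wz('w10')"
```

```text
pos [ 0.5879 -0.1739  0.0694] fix [21.7 55.6 69.4] jawyaw rel -20.11 F [-2.8 -2.1  5. ] M [0.38 0.13 0.3 ] t 12.0 op 0.574
```

View pics/w10.png

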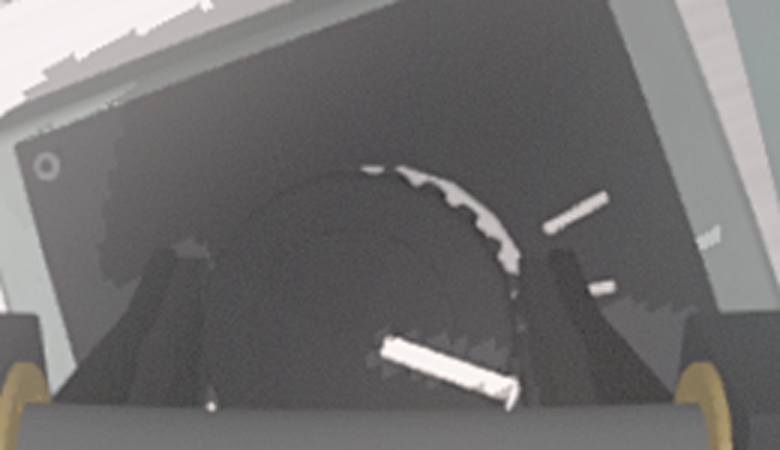

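{"api": "send_rows", "payload": {
  "plan": [
    [[0,0,0,0,-0.45],[0,0,0,0,-0.45],[0,0,0,0,-0.45],[0,0,0,0,-0.45],[0,0,0,1,-0.45],[0,0,0,1,-0.45],[0,0,0,1,-0.45],[0,0,0,1,-0.45],[0,0,0,1,-0.45],[0,0,0,1,-0.45],[0,0,0,1,-0.45],[0,0,0,0,-0.45]]
  ]
}}

```text
time_s: 13.25
position: [0.5884, -0.174, 0.0686]
tcp_rot: [[-0.966, -0.258, -0.0], [-0.258, 0.966, 0.0], [-0.0, 0.0, -1.0]]
force: [-0.4, -0.0, -0.4]
opening: 0.722
```

```bash
python3 -c "
from h import *
wz('w11')"
```

```text
pos [ 0.5884 -0.174   0.0686] fix [22.2 55.6 68.6] jawyaw rel 19.9 F [-0.4 -0.  -0.4] M [0.02 0.04 0.02] t 13.25 op 0.722
```

View pics/w11.png

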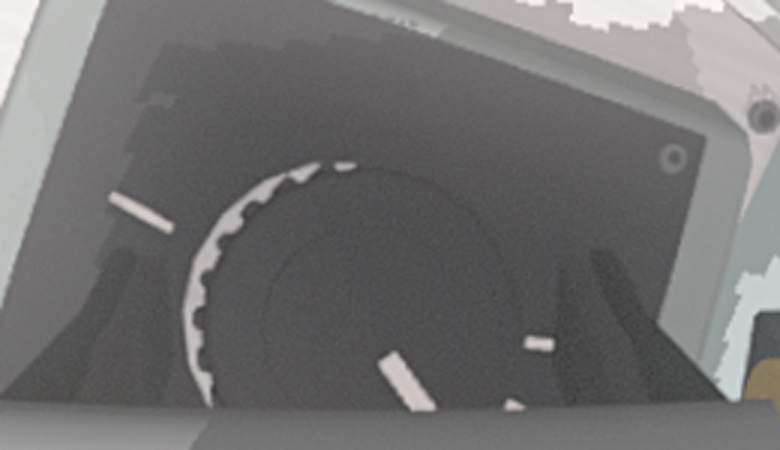

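```bash
cat >> h.py <<'E'
def pangle():
    s=bot.read_state();d=imaging.capture("wrist")
    for n in range(0,9):
        a=wproj(d,s,W(kp(.008,.013,n)))[0];b=wproj(d,s,W(kp(.025,.013,n)))[0]
        print(n,((a-[200,200])*3).round(),((b-[200,200])*3).round(),"ang",round(np.degrees(np.arctan2(*(b-a)[::-1])),1))
E
python3 -c "
from h import *
pangle()"
```

```text
0 [421. 326.] [527. 338.] ang 6.8
1 [416. 343.] [510. 391.] ang 27.1
2 [405. 357.] [477. 436.] ang 47.4
3 [389. 367.] [430. 467.] ang 67.7
4 [372. 371.] [376. 481.] ang 87.9
5 [354. 369.] [320. 474.] ang 108.0
6 [338. 361.] [269. 449.] ang 128.0
7 [325. 347.] [230. 407.] ang 148.0
8 [319. 331.] [208. 354.] ang 168.0
```

{"api": "send_rows", "payload": {
  "plan": [
    [[0,0,0.9,0,-0.45],[0,0,1,0,-0.45],[0,0,0.6,0,-0.45],[0,0,0,0,-0.45]]
  ]
}}

```text
time_s: 13.75
position: [0.5905, -0.1751, 0.1467]
tcp_rot: [[-0.966, -0.257, 0.006], [-0.257, 0.966, -0.003], [-0.005, -0.004, -1.0]]
force: [0.2, 0.4, -0.2]
opening: 0.726
```

```bash
python3 -c "
from h import *
wz('w12');pangle()"
```

```text
pos [ 0.5905 -0.1751  0.1467] fix [ 24.4  54.7 146.7] jawyaw rel 19.82 F [ 0.2  0.4 -0.2] M [ 0.09 -0.02 -0.04] t 13.75 op 0.726
0 [408. 157.] [483. 169.] ang 8.8
1 [404. 169.] [472. 206.] ang 28.7
2 [396. 179.] [448. 238.] ang 48.5
3 [385. 186.] [415. 259.] ang 68.2
4 [373. 188.] [375. 268.] ang 88.0
5 [360. 186.] [335. 262.] ang 107.9
6 [349. 180.] [300. 243.] ang 128.1
7 [340. 171.] [272. 212.] ang 148.4
8 [335. 158.] [257. 174.] ang 168.7
```

View pics/w12.png

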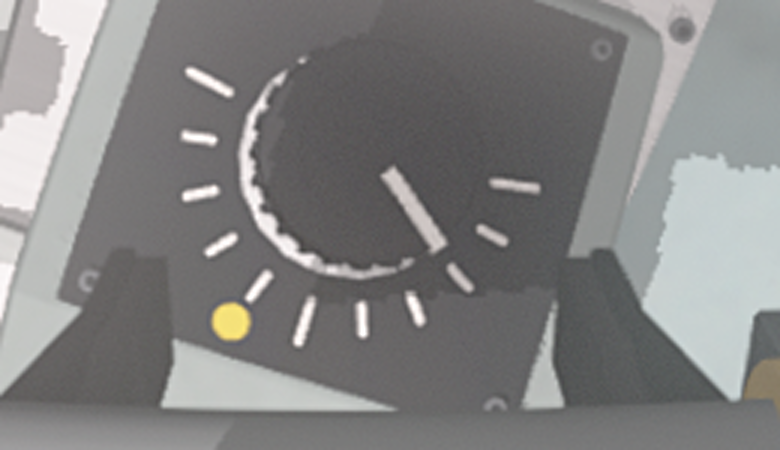

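{"api": "send_rows", "payload": {
  "plan": [
    [[0,0,-0.8,0.7,-0.45],[0,0,-0.9,0.7,-0.45],[0,0,-0.5,0.1,-0.45],[0,0,-0.25,0,-0.45],[0,0,0,0,-0.45],[0,0,0,0,1],[0,0,0,0,1],[0,0,0,0,1],[0,0,0,0,1]]
  ]
}}

```text
time_s: 14.75
position: [0.5891, -0.1746, 0.071]
tcp_rot: [[-0.917, -0.4, 0.002], [-0.4, 0.917, -0.001], [-0.001, -0.002, -1.0]]
force: [-0.2, -0.2, 0.5]
opening: 0.574
```

```bash
python3 -c "
from h import *
wz('w13');pangle()"
```

```text
pos [ 0.5891 -0.1746  0.071 ] fix [22.9 55.1 71. ] jawyaw rel 28.48 F [-0.2 -0.2  0.5] M [-0.02 -0.08 -0.01] t 14.75 op 0.574
0 [428. 325.] [527. 351.] ang 14.9
1 [420. 341.] [504. 400.] ang 35.4
2 [408. 353.] [466. 440.] ang 55.9
3 [392. 361.] [417. 464.] ang 76.1
4 [374. 363.] [363. 470.] ang 96.0
5 [357. 358.] [309. 457.] ang 115.8
6 [343. 348.] [263. 426.] ang 135.5
7 [332. 333.] [231. 380.] ang 155.4
8 [328. 316.] [217. 324.] ang 175.6
```

View pics/w13.png

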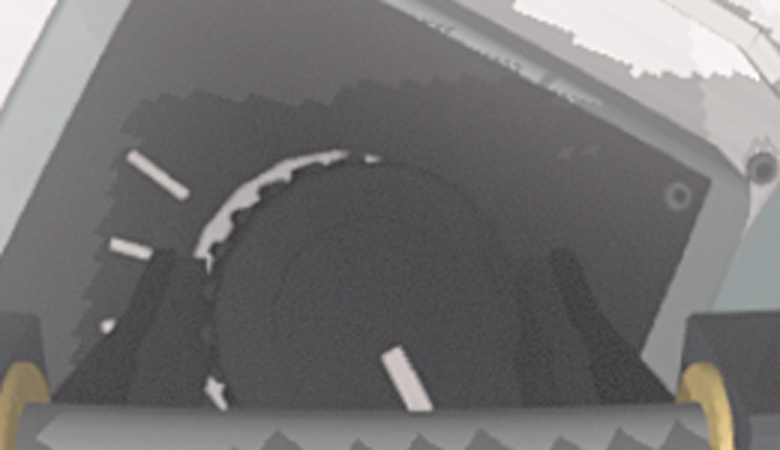

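{"api": "send_rows", "payload": {
  "plan": [
    [[0,0,0,0,1],[0,0,0,-0.65,1],[0,0,0,-0.65,1],[0,0,0,-0.65,1],[0,0,0,-0.65,1],[0,0,0,-0.65,1],[0,0,0,-0.65,1],[0,0,0,-0.65,1],[0,0,0,-0.65,1],[0,0,0,-0.65,1],[0,0,0,-0.65,1],[0,0,0,-0.65,1],[0,0,0,-0.65,1],[0,0,0,-0.65,1],[0,0,0,-0.65,1],[0,0,0,-0.65,1],[0,0,0,0,1]]
  ]
}}

```text
time_s: 16.55
position: [0.588, -0.174, 0.0717]
tcp_rot: [[-0.845, 0.534, -0.0], [0.534, 0.845, 0.0], [0.001, 0.0, -1.0]]
force: [-3.4, -0.3, 7.2]
opening: 0.57
```

```bash
python3 -c "
from h import *
wz('w14');pangle()"
```

```text
pos [ 0.588  -0.174   0.0717] fix [21.8 55.6 71.7] jawyaw rel -27.37 F [-3.4 -0.3  7.2] M [ 0.72 -0.01  0.45] t 16.55 op 0.57
0 [388. 286.] [479. 222.] ang -35.3
1 [396. 302.] [503. 274.] ang -14.9
2 [397. 320.] [508. 331.] ang 5.4
3 [393. 337.] [493. 385.] ang 25.6
4 [383. 352.] [460. 431.] ang 45.5
5 [368. 362.] [414. 461.] ang 65.3
6 [351. 366.] [360. 473.] ang 85.0
7 [333. 364.] [306. 466.] ang 105.0
8 [318. 356.] [258. 441.] ang 125.2
```

View pics/w14.png

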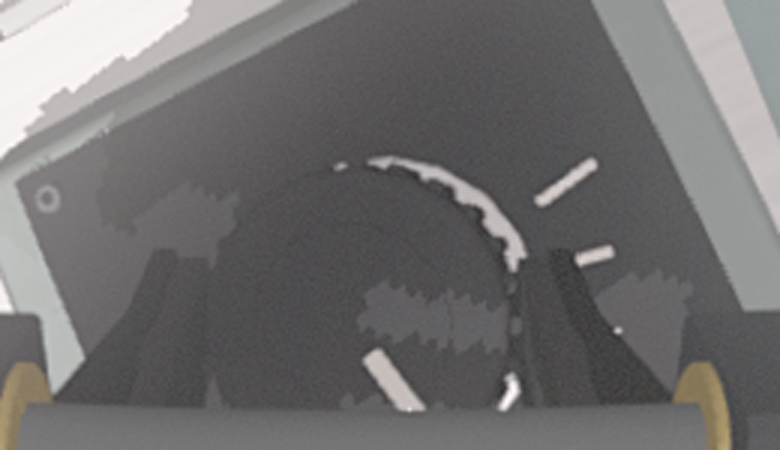

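{"api": "send_rows", "payload": {
  "plan": [
    [[0,0,0,0,-0.45],[0,0,0,0,-0.45],[0,0,0,0,-0.45],[0,0,0,0,-0.45],[0,0,0,1,-0.45],[0,0,0,1,-0.45],[0,0,0,1,-0.45],[0,0,0,1,-0.45],[0,0,0,1,-0.45],[0,0,0,1,-0.45],[0,0,0,1,-0.45],[0,0,0,1,-0.45],[0,0,0,1,-0.45],[0,0,0,0.75,-0.45],[0,0,0,0,-0.45]]
  ]
}}

```text
time_s: 18.15
position: [0.5882, -0.174, 0.0699]
tcp_rot: [[-0.917, -0.4, -0.001], [-0.4, 0.917, 0.0], [0.0, 0.001, -1.0]]
force: [-0.0, -1.4, 0.1]
opening: 0.726
```

```bash
python3 -c "
from h import *
wz('w15');pangle()"
```

```text
pos [ 0.5882 -0.174   0.0699] fix [22.  55.6 69.9] jawyaw rel 28.48 F [-0.  -1.4  0.1] M [ 0.05  0.02 -0.  ] t 18.15 op 0.726
0 [423. 330.] [522. 356.] ang 14.7
1 [415. 347.] [500. 406.] ang 35.2
2 [403. 359.] [462. 446.] ang 55.7
3 [387. 367.] [413. 470.] ang 76.0
4 [369. 369.] [358. 477.] ang 95.9
5 [352. 364.] [304. 464.] ang 115.7
6 [337. 354.] [258. 433.] ang 135.4
7 [327. 339.] [225. 386.] ang 155.3
8 [323. 322.] [211. 331.] ang 175.5
```

View pics/w15.png

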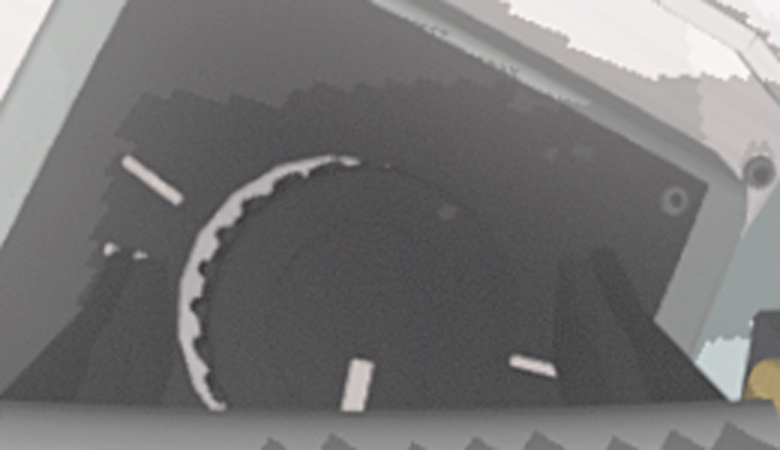

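{"api": "send_rows", "payload": {
  "plan": [
    [[0,0,0,0,1],[0,0,0,0,1],[0,0,0,0,1],[0,0,0,0,1],[0,0,0,-0.65,1],[0,0,0,-0.65,1],[0,0,0,-0.65,1],[0,0,0,-0.65,1],[0,0,0,-0.65,1],[0,0,0,-0.65,1],[0,0,0,-0.65,1],[0,0,0,-0.65,1],[0,0,0,-0.65,1],[0,0,0,-0.65,1],[0,0,0,-0.65,1],[0,0,0,-0.65,1],[0,0,0,-0.65,1],[0,0,0,-0.65,1],[0,0,0,-0.65,1],[0,0,0,0,1]]
  ]
}}

```text
time_s: 20.25
position: [0.5877, -0.1738, 0.0714]
tcp_rot: [[-0.845, 0.535, -0.001], [0.535, 0.845, 0.001], [0.001, 0.0, -1.0]]
force: [-2.7, -0.8, 6.5]
opening: 0.569
```

```bash
python3 -c "
from h import *
wz('w16');pangle()"
```

```text
pos [ 0.5877 -0.1738  0.0714] fix [21.4 55.7 71.4] jawyaw rel -27.4 F [-2.7 -0.8  6.5] M [0.35 0.2  0.29] t 20.25 op 0.569
0 [389. 288.] [479. 224.] ang -35.3
1 [396. 305.] [504. 276.] ang -14.9
2 [398. 323.] [509. 333.] ang 5.4
3 [393. 340.] [494. 388.] ang 25.5
4 [383. 355.] [461. 434.] ang 45.5
5 [368. 365.] [414. 464.] ang 65.2
6 [351. 369.] [361. 476.] ang 85.0
7 [334. 367.] [307. 469.] ang 105.0
8 [318. 359.] [258. 444.] ang 125.2
```

View pics/w16.png

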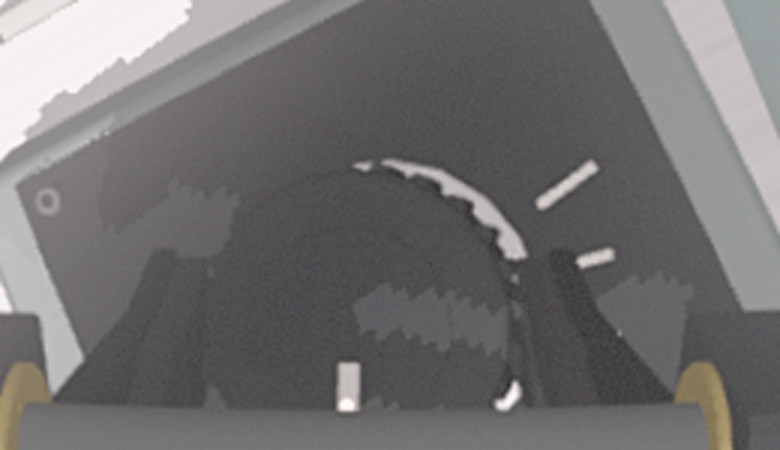

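{"api": "send_rows", "payload": {
  "plan": [
    [[0,0,0,0,-0.45],[0,0,0,0,-0.45],[0,0,0,0,-0.45],[0,0,0,0,-0.45],[0,0,0.5,0,-0.45],[0,0,1,0.8,-0.45],[0,0,1,1,-0.45],[0,0,0.8,1,-0.45],[0,0,0,1,-0.45],[0,0,0,0.98,-0.45],[0,0,0,0,-0.45]]
  ]
}}

```text
time_s: 21.45
position: [0.5887, -0.1743, 0.1706]
tcp_rot: [[-0.996, 0.086, 0.002], [0.086, 0.996, -0.001], [-0.002, -0.001, -1.0]]
force: [-0.9, 0.1, -0.4]
opening: 0.723
```

```bash
python3 -c "
from h import *
wz('w17');pangle()
"
```

```text
pos [ 0.5887 -0.1743  0.1706] fix [ 22.5  55.4 170.6] jawyaw rel 0.01 F [-0.9  0.1 -0.4] M [0.04 0.01 0.  ] t 21.45 op 0.723
0 [394. 112.] [465. 100.] ang -10.0
1 [394. 123.] [465. 136.] ang 9.8
2 [390. 134.] [453. 170.] ang 29.6
3 [383. 143.] [430. 198.] ang 49.6
4 [373. 149.] [398. 217.] ang 69.7
5 [361. 151.] [361. 223.] ang 89.9
6 [350. 149.] [325. 217.] ang 110.1
7 [339. 143.] [293. 199.] ang 130.2
8 [332. 135.] [269. 170.] ang 150.2
```

View pics/w17.png

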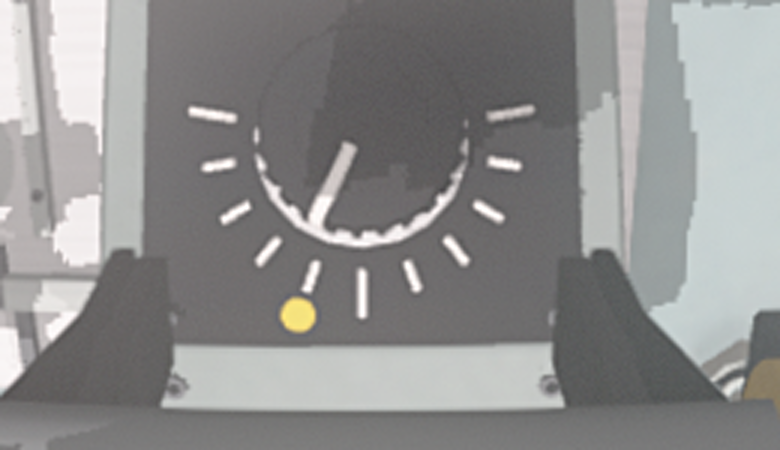

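View pics/w17f.png

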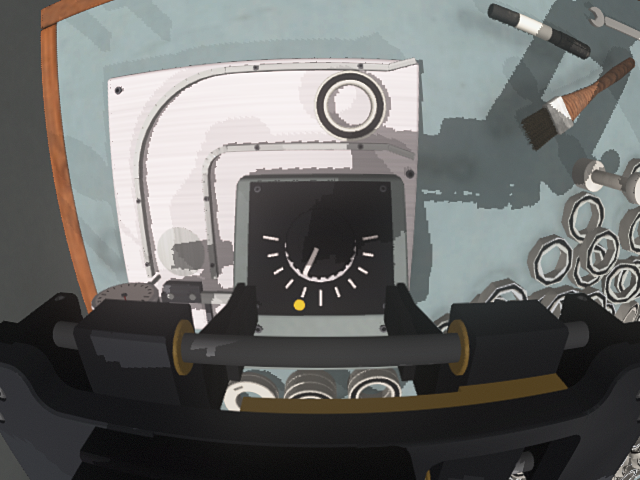

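{"api": "send_rows", "payload": {
  "plan": [
    [[-0.8,0.71,0,0,1],[-0.8,0.71,0,0,1],[-0.8,0.71,0,0,1],[-0.8,0.71,0,0,1],[0,0,-0.9,0,1],[0,0,-1,0,1],[0,0,-1,0,1],[0,0,-0.8,0,1],[0,0,-0.5,0,1],[0,0,0,0,1],[0,0,0,0,1]]
  ]
}}

```text
time_s: 22.65
position: [0.4925, -0.0891, 0.0433]
tcp_rot: [[-0.996, 0.087, -0.0], [0.087, 0.996, 0.0], [0.0, 0.0, -1.0]]
force: [0.5, 0.7, -0.1]
opening: 0.008
```

```bash
python3 -c "
from h import *
pts=[[-.125,-.155,.02],[-.125,.145,.02],[-.02,-.015,.05],[-.02,.125,.05],[-.08,.139,.02],[-.08,-.0275,.02],[-.0225,-.085,.02]]
d,s=wshot('w18',pts,['bearing_center','track_mouth','bend_center'])
dd=imaging.capture('side');cv2.imwrite('pics/s18.png',cv2.resize(dd['img'][160:300,340:520],None,fx=4,fy=4,interpolation=cv2.INTER_CUBIC))
"
```

```text
pos [ 0.4925 -0.0891  0.0433] fix [-80.6 132.   43.3] jawyaw rel -0.04 F [ 0.5  0.7 -0.1] M [ 0.01 -0.04  0.01] t 22.65 op 0.008
track_mouth [-79.8 137.4  20.4] 0.96
bend_center [-25.5 -27.1  25.5] 0.87
```

View pics/w18.png

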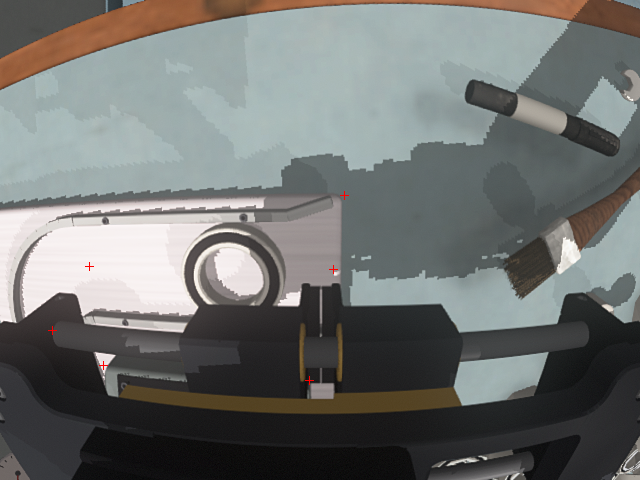

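View pics/s18.png

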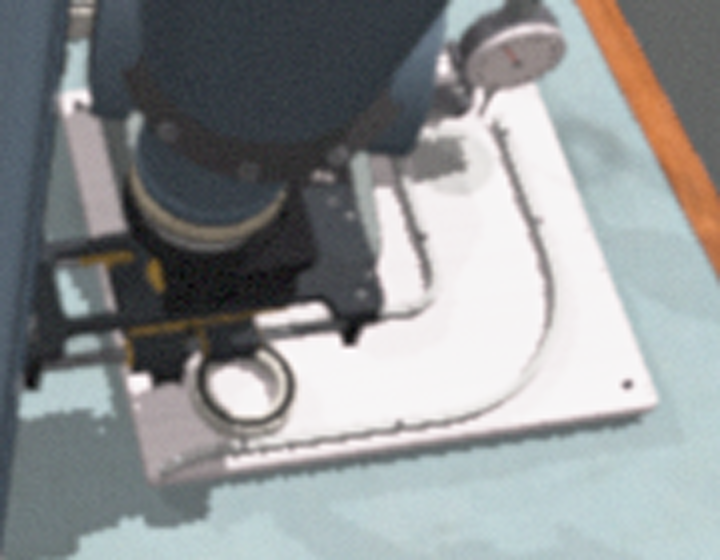

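{"api": "send_rows", "payload": {
  "plan": [
    [[0,0,-0.5,0,1],[0,0,-0.4,0,1],[0,0,0,0,1]]
  ]
}}

```text
time_s: 23.2
position: [0.4914, -0.0886, 0.0153]
tcp_rot: [[-0.996, 0.086, -0.002], [0.086, 0.996, 0.001], [0.002, 0.001, -1.0]]
force: [-1.4, 0.1, 0.1]
opening: 0.004
```

{"api": "send_rows", "payload": {
  "plan": [
    [[0,0,-0.1,0,1],[0,0,-0.1,0,1],[0,0,0,0,1]]
  ]
}}

```text
time_s: 23.5
position: [0.4923, -0.089, 0.0101]
tcp_rot: [[-0.996, 0.086, -0.0], [0.086, 0.996, 0.0], [0.0, 0.0, -1.0]]
force: [-0.1, 1.3, 0.2]
opening: 0.006
```

```bash
python3 -c "
from h import *
pts=[[-.125,-.155,.02],[-.125,.145,.02],[-.02,-.015,.05],[-.02,.125,.05],[-.08,.139,.02],[-.08,-.0275,.02],[-.0225,-.085,.02]]
d,s=wshot('w19',pts,['bearing_center','track_mouth','bend_center'])
"
```

```text
pos [ 0.4923 -0.089   0.0101] fix [-80.8 132.   10.1] jawyaw rel 0.01 F [-0.1  1.3  0.2] M [ 0.01 -0.03 -0.05] t 23.5 op 0.006
track_mouth [-77.2 134.7  17.9] 0.74
```

View pics/w19.png

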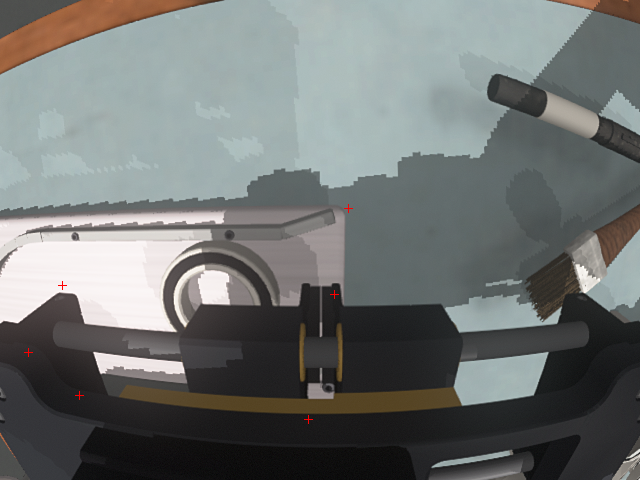

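{"api": "send_rows", "payload": {
  "plan": [
    [[0,0,-0.1,0,1],[0,0,-0.07,0,1],[0,0,0,0,1]]
  ]
}}

```text
time_s: 24.0
position: [0.4921, -0.0889, 0.0048]
tcp_rot: [[-0.996, 0.086, -0.001], [0.086, 0.996, 0.0], [0.001, 0.0, -1.0]]
force: [0.2, -0.1, 0.1]
opening: 0.007
```

{"api": "send_rows", "payload": {
  "plan": [
    [[0,0,-0.07,0,1],[0,0,0,0,1]]
  ]
}}

```text
time_s: 24.2
position: [0.4922, -0.0889, 0.0028]
tcp_rot: [[-0.996, 0.086, -0.0], [0.086, 0.996, 0.0], [0.0, 0.0, -1.0]]
force: [-0.3, -0.3, 0.1]
opening: 0.002
```

{"api": "send_rows", "payload": {
  "plan": [
    [[0,0,-0.07,0,1],[0,0,0,0,1]]
  ]
}}

```text
time_s: 24.4
position: [0.4922, -0.089, 0.0008]
tcp_rot: [[-0.996, 0.086, -0.0], [0.086, 0.996, 0.0], [0.0, 0.0, -1.0]]
force: [-0.9, 0.2, 0.6]
opening: 0.004
```

{"api": "send_rows", "payload": {
  "plan": [
    [[0,0,-0.07,0,1],[0,0,0,0,1]]
  ]
}}

```text
time_s: 24.6
position: [0.4924, -0.089, -0.0002]
tcp_rot: [[-0.996, 0.086, 0.001], [0.086, 0.996, -0.0], [-0.001, -0.0, -1.0]]
force: [-1.3, -0.1, 9.0]
opening: 0.008
```

{"api": "send_rows", "payload": {
  "plan": [
    [[0,0,-0.07,0,1],[0,0,0,0,1]]
  ]
}}

```text
time_s: 24.8
position: [0.4925, -0.0891, -0.0003]
tcp_rot: [[-0.996, 0.085, 0.001], [0.085, 0.996, -0.001], [-0.002, -0.001, -1.0]]
force: [-4.3, 1.0, 26.6]
opening: 0.004
```

```bash
cat >> h.py <<'E'
def rows(wp,n):
    for a,b,k in zip(wp[:-1],wp[1:],n):
        d=R@(np.array(b)-np.array(a))/30/k
        print(a,b,k,np.round(d,3))
E
python3 -c "
from h import *
rows([(-80.8,132),(-80,14.5),(-90.9,-7.7),(-93.5,-32.3),(-87.6,-56.3),(-78,-72)],[9,3,3,3,3])
s=bot.read_state();print(F(s['position'])*1e3)"
```

```text
(-80.8, 132) (-80, 14.5) 9 [-0.034 -0.434]
(-80, 14.5) (-90.9, -7.7) 3 [-0.142 -0.235]
(-90.9, -7.7) (-93.5, -32.3) 3 [-0.052 -0.27 ]
(-93.5, -32.3) (-87.6, -56.3) 3 [ 0.042 -0.271]
(-87.6, -56.3) (-78, -72) 3 [ 0.091 -0.183]
[-80.63591369 132.00222347  -0.30761542]
```

{"api": "send_rows", "payload": {
  "plan": [
    [[0,0,0.25,0,1],[0,0,0,0,1],[-0.034,-0.434,0,0,1],[-0.034,-0.434,0,0,1],[-0.034,-0.434,0,0,1],[-0.034,-0.434,0,0,1]]
  ]
}}

```text
time_s: 25.4
position: [0.488, -0.1426, 0.0038]
tcp_rot: [[-0.996, 0.087, -0.001], [0.087, 0.996, 0.0], [0.001, 0.0, -1.0]]
force: [-0.2, 0.5, -0.4]
opening: 0.003
```

```bash
python3 -c "
from h import *
d,s=wshot('w20',[],['bearing_center'])
dd=imaging.capture('side');cv2.imwrite('pics/s20.png',cv2.resize(dd['img'][160:300,340:520],None,fx=4,fy=4,interpolation=cv2.INTER_CUBIC))
for q in mark_of('side','bearing_center')[:2]: print(F(q['at'])*1e3,q['conf'])
"
```

```text
pos [ 0.488  -0.1426  0.0038] fix [-80.6  78.2   3.8] jawyaw rel -0.04 F [-0.2  0.5 -0.4] M [ 0.15  0.   -0.04] t 25.4 op 0.003
[-81.15757169  33.24843693  22.3       ] 0.8
```

View pics/s20.png

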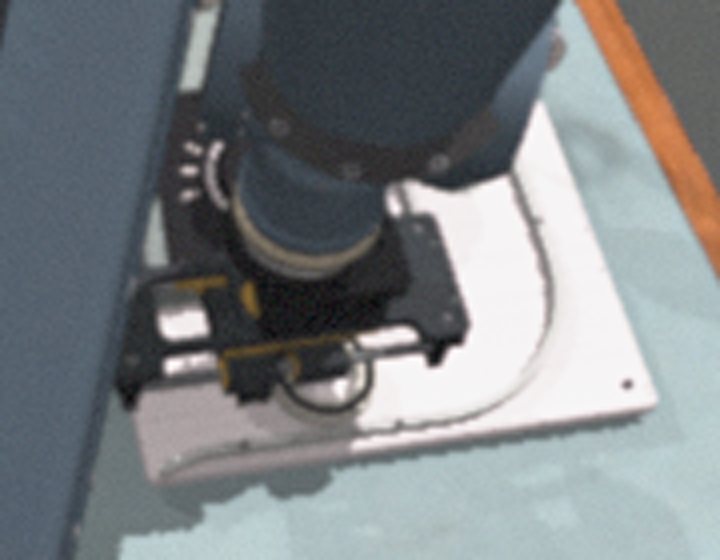

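{"api": "send_rows", "payload": {
  "plan": [
    [[-0.034,-0.434,0,0,1],[-0.034,-0.434,0,0,1],[-0.034,-0.434,0,0,1],[-0.034,-0.434,0,0,1],[-0.034,-0.434,0,0,1],[-0.142,-0.235,0,0,1],[-0.142,-0.235,0,0,1],[-0.142,-0.235,0,0,1],[-0.052,-0.27,0,0,1],[-0.052,-0.27,0,0,1],[-0.052,-0.27,0,0,1]]
  ]
}}

```text
time_s: 26.7
position: [0.4656, -0.2522, 0.0043]
tcp_rot: [[-0.996, 0.085, -0.0], [0.085, 0.996, -0.0], [0.0, -0.0, -1.0]]
force: [0.5, 0.2, -0.3]
opening: 0.004
```

```bash
python3 -c "
from h import *
d,s=wshot('w21',[],['bearing_center'])
dd=imaging.capture('side');cv2.imwrite('pics/s21.png',cv2.resize(dd['img'][160:300,340:520],None,fx=4,fy=4,interpolation=cv2.INTER_CUBIC))
for q in mark_of('side','bearing_center')[:2]: print(F(q['at'])*1e3,q['conf'])
"
```

```text
pos [ 0.4656 -0.2522  0.0043] fix [-93.4 -32.9   4.3] jawyaw rel 0.03 F [ 0.5  0.2 -0.3] M [0.13 0.02 0.  ] t 26.7 op 0.004
```

View pics/s21.png

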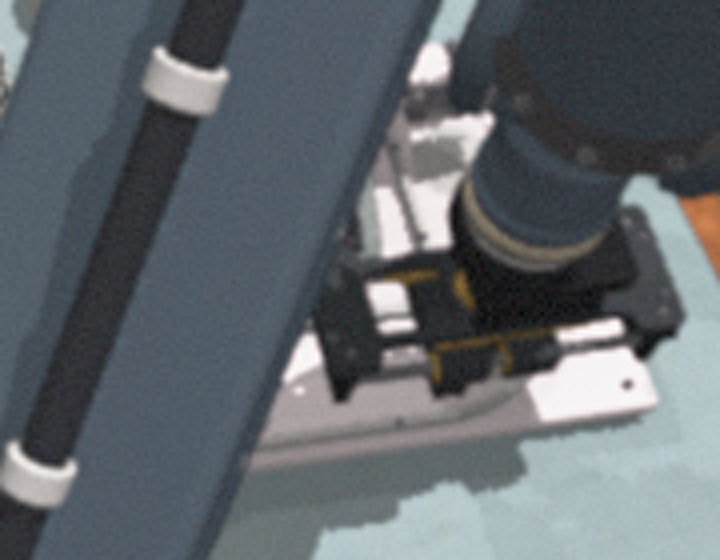

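View pics/w21.png

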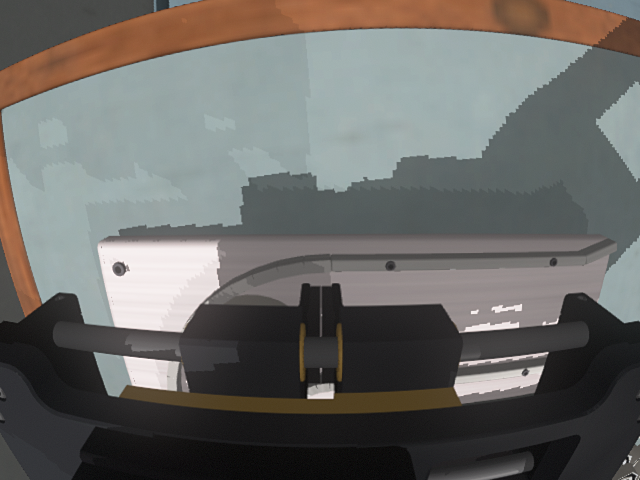

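{"api": "send_rows", "payload": {
  "plan": [
    [[0.042,-0.271,0,0,1],[0.042,-0.271,0,0,1],[0.042,-0.271,0,0,1],[0.091,-0.183,0,0,1],[0.091,-0.183,0,0,1],[0.091,-0.183,0,0,1],[0,0,0,0,1]]
  ]
}}

```text
time_s: 27.6
position: [0.4786, -0.2938, 0.0044]
tcp_rot: [[-0.996, 0.086, 0.001], [0.086, 0.996, -0.001], [-0.002, -0.001, -1.0]]
force: [0.0, -0.0, 0.5]
opening: 0.003
```

{"api": "send_rows", "payload": {
  "plan": [
    [[-0.2,0,0,0,1],[-0.2,0,0.8,0,-1],[-0.3,0,1,0,-1],[0,-0.3,1,0,-1],[0,-0.5,0.5,0,-1],[0,0,0,0,-1]]
  ]
}}

```text
time_s: 28.2
position: [0.458, -0.3193, 0.1058]
tcp_rot: [[-0.996, 0.087, 0.005], [0.087, 0.996, -0.006], [-0.005, -0.005, -1.0]]
force: [-0.4, 0.5, -0.7]
opening: 0.372
```

```bash
python3 -c "
from h import *
pts=[[-.125,-.155,.02],[-.08,.139,.02],[-.02,-.015,.05],[-.08,-.0275,.02],[-.0225,-.085,.02],[.08,-.085,.02]]
d,s=wshot('w22',pts,['bearing_center','knob_axis','stop_face'])
dd=imaging.capture('side');cv2.imwrite('pics/s22.png',cv2.resize(dd['img'][160:300,340:520],None,fx=4,fy=4,interpolation=cv2.INTER_CUBIC))
for q in mark_of('side','bearing_center')[:2]: print(F(q['at'])*1e3,q['conf'])
"
```

```text
pos [ 0.458  -0.3193  0.1058] fix [ -95.2 -100.3  105.8] jawyaw rel -0.04 F [-0.4  0.5 -0.7] M [-0.   -0.02 -0.04] t 28.2 op 0.372
knob_axis [23.1 52.1 91.3] 0.57
[-36.58589656 -84.3562219   23.3       ] 0.61
```

View pics/s22.png

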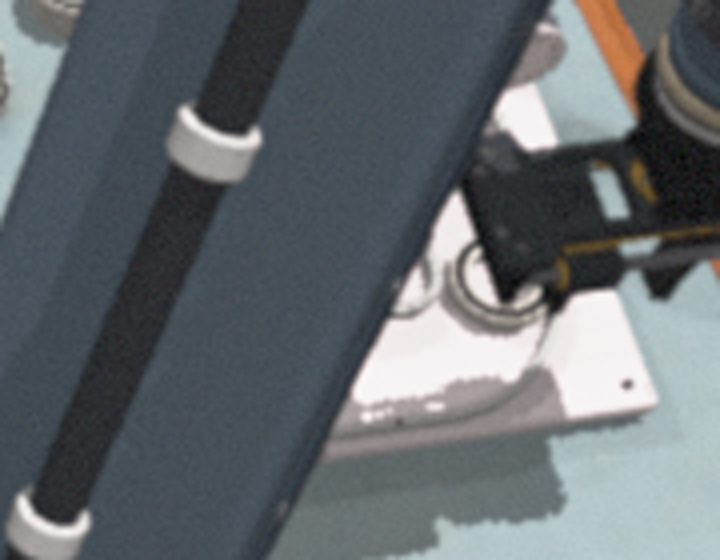

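View pics/w22.png

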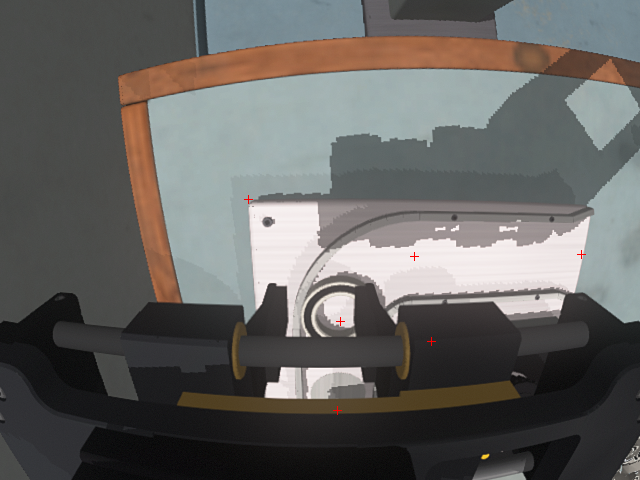

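{"api": "send_rows", "payload": {
  "plan": [
    [[0.04,-0.22,0,-0.7,-1],[0.04,-0.21,0,-0.7,-1],[0.04,-0.21,0,-0.7,-1],[0,0,0,0,-1],[0,0,-0.8,0,-1],[0,0,-0.7,0,-1],[0,0,-0.3,0,-1],[0,0,0,0,-1]]
  ]
}}

```text
time_s: 29.3
position: [0.4592, -0.3342, 0.0476]
tcp_rot: [[-0.957, 0.29, -0.003], [0.29, 0.957, 0.003], [0.004, 0.002, -1.0]]
force: [0.2, 1.2, 0.2]
opening: 0.999
```

```bash
python3 -c "
from h import *
d,s=wshot('w23',[],['bearing_center'])
R_=s['tcp_rot'];p=s['position']
print('left finger fix',F(p+R_@np.array([0,.048,-.02]))*1e3, F(p-R_@np.array([0,.048,.02]))*1e3)
dd=imaging.capture('side');cv2.imwrite('pics/s23.png',cv2.resize(dd['img'][160:300,340:520],None,fx=4,fy=4,interpolation=cv2.INTER_CUBIC))
for q in mark_of('side','bearing_center')[:2]: print(F(q['at'])*1e3,q['conf'])
"
```

```text
pos [ 0.4592 -0.3342  0.0476] fix [ -92.7 -115.1   47.6] jawyaw rel -11.96 F [0.2 1.2 0.2] M [ 0.01  0.04 -0.05] t 29.3 op 0.999
left finger fix [-82.73117157 -68.17010392  67.68729487] [-102.61742374 -162.08756925   67.47123433]
[-35.53293538 -83.76353922  25.2       ] 0.59
```

View pics/w23.png

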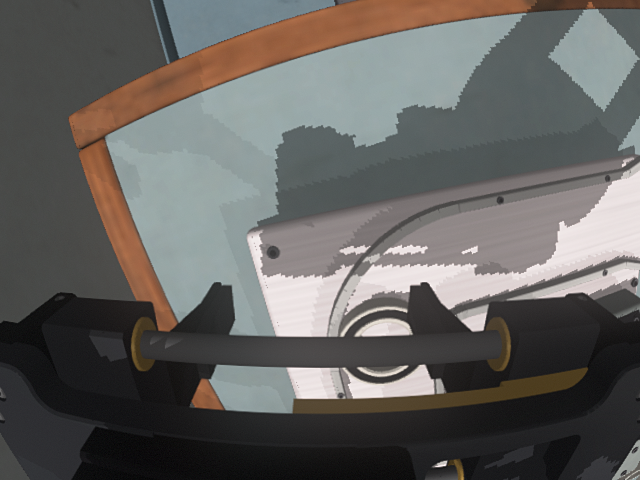

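View pics/s23.png

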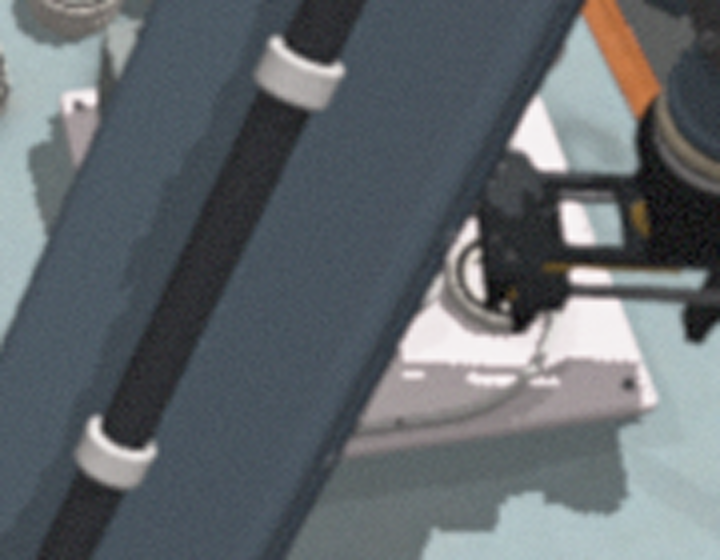

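{"api": "send_rows", "payload": {
  "plan": [
    [[0,0,-0.6,0,-1],[0,0,-0.5,0,-1],[0,0,-0.3,0,-1],[0,0,0,0,-1]]
  ]
}}

```text
time_s: 29.9
position: [0.46, -0.3354, 0.0068]
tcp_rot: [[-0.957, 0.291, -0.001], [0.291, 0.957, 0.001], [0.001, 0.001, -1.0]]
force: [-0.5, -1.0, -1.2]
opening: 1.002
```

```bash
cat >> h.py <<'E'
def fing():
    s=bot.read_state();R_=s['tcp_rot'];p=s['position']
    f=F(p+R_@np.array([0,.048,-.02]))*1e3
    print('left finger fix',f.round(1),'F',np.round(s['force'],1));return f
E
python3 -c "
from h import *
f=fing()
rows([tuple(f[:2]),(-62,-82),(-40,-85),(0,-85),(14,-85)],[3,3,4,3])
"
```

```text
left finger fix [-81.9 -69.2  26.8] F [-0.5 -1.  -1.2]
(np.float64(-81.89287815652473), np.float64(-69.246905214531)) (-62, -82) 3 [ 0.208 -0.16 ]
(-62, -82) (-40, -85) 3 [ 0.241 -0.054]
(-40, -85) (0, -85) 4 [ 0.332 -0.029]
(0, -85) (14, -85) 3 [ 0.155 -0.013]
```

{"api": "send_rows", "payload": {
  "plan": [
    [[0.208,-0.16,-0.07,0,-1],[0.208,-0.16,0,0,-1],[0.208,-0.16,0,0,-1],[0.241,-0.054,0,0,-1],[0.241,-0.054,0,0,-1],[0.241,-0.054,0,0,-1],[0,0,0,0,-1]]
  ]
}}

```text
time_s: 30.6
position: [0.5023, -0.3555, 0.0053]
tcp_rot: [[-0.957, 0.291, 0.002], [0.291, 0.957, -0.001], [-0.002, -0.001, -1.0]]
force: [-0.5, -0.3, -0.0]
opening: 0.998
```

```bash
python3 -c "
from h import *
f=fing()
d,s=wshot('w24',[],['bearing_center'])
dd=imaging.capture('side');cv2.imwrite('pics/s24.png',cv2.resize(dd['img'][130:300,340:550],None,fx=3.8,fy=3.5,interpolation=cv2.INTER_CUBIC))
for q in mark_of('side','bearing_center')[:2]: print(F(q['at'])*1e3,q['conf'])
"
```

```text
left finger fix [-38.1 -85.7  25.3] F [-0.5 -0.3 -0. ]
pos [ 0.5023 -0.3555  0.0053] fix [ -48.  -132.7    5.3] jawyaw rel -11.98 F [-0.5 -0.3 -0. ] M [ 0.05  0.02 -0.  ] t 30.6 op 0.998
[  5.99080111 -86.90667582  21.8       ] 0.53
```

View pics/s24.png

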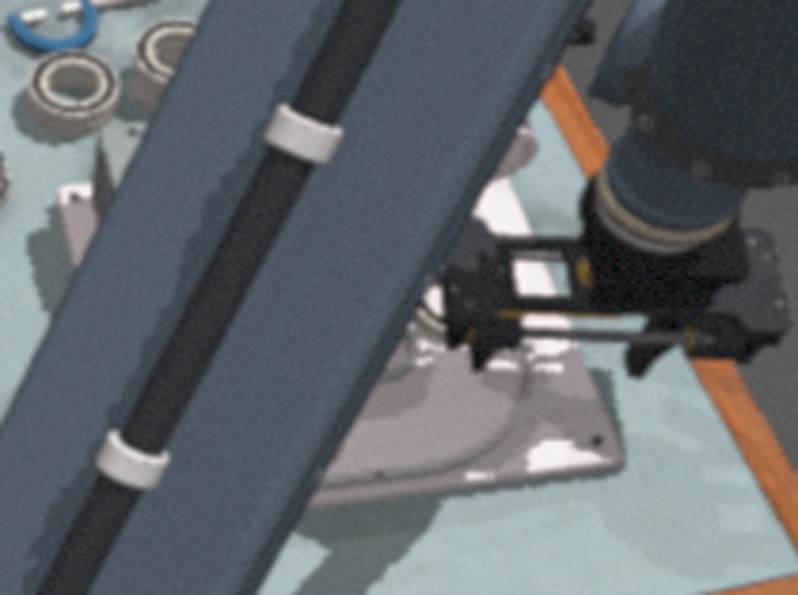

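View pics/w24.png

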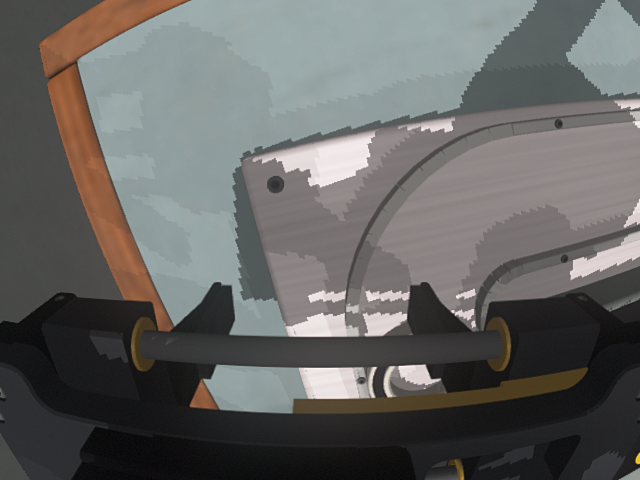

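{"api": "send_rows", "payload": {
  "plan": [
    [[0.3,-0.026,0,0,-1],[0.3,-0.026,0,0,-1],[0.3,-0.026,0,0,-1],[0,0,0,0,-1]]
  ]
}}

```text
time_s: 31.2
position: [0.5298, -0.358, 0.0054]
tcp_rot: [[-0.957, 0.291, 0.002], [0.291, 0.957, -0.002], [-0.003, -0.001, -1.0]]
force: [0.2, 0.3, -0.2]
opening: 0.999
```

```bash
python3 -c "
from h import *
f=fing()
d,s=wshot('w25',[],['bearing_center'])
dd=imaging.capture('side');cv2.imwrite('pics/s25.png',cv2.resize(dd['img'][130:300,340:550],None,fx=3.8,fy=3.5,interpolation=cv2.INTER_CUBIC))
for q in mark_of('side','bearing_center')[:2]: print(F(q['at'])*1e3,q['conf'])
dd=imaging.capture('top');cv2.imwrite('pics/t25.png',cv2.resize(dd['img'][140:310,340:550],None,fx=3.8,fy=3.5,interpolation=cv2.INTER_CUBIC))
"
```

```text
left finger fix [-10.4 -85.7  25.3] F [ 0.2  0.3 -0.2]
pos [ 0.5298 -0.358   0.0054] fix [ -20.4 -132.7    5.4] jawyaw rel -11.96 F [ 0.2  0.3 -0.2] M [-0.01 -0.02  0.02] t 31.2 op 0.999
[ 32.83934971 -83.98855345  21.9       ] 0.48
```

View pics/s25.png

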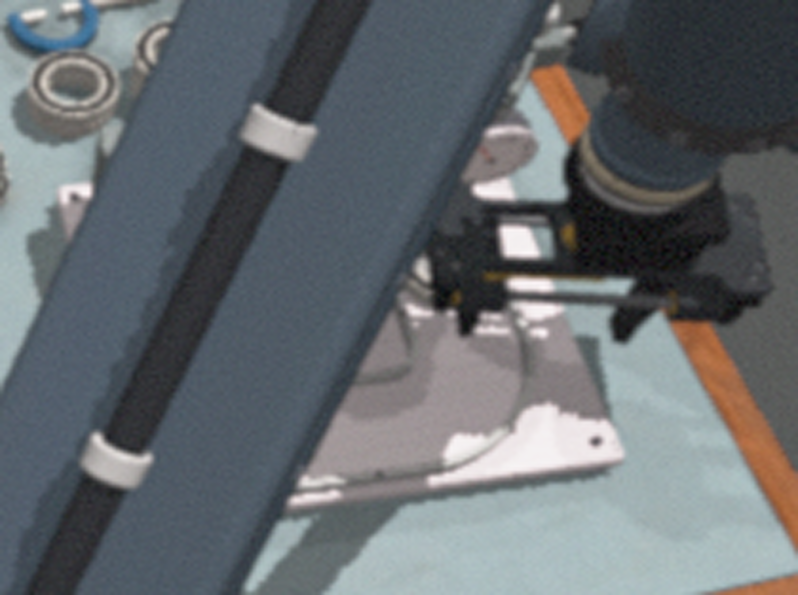

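View pics/t25.png

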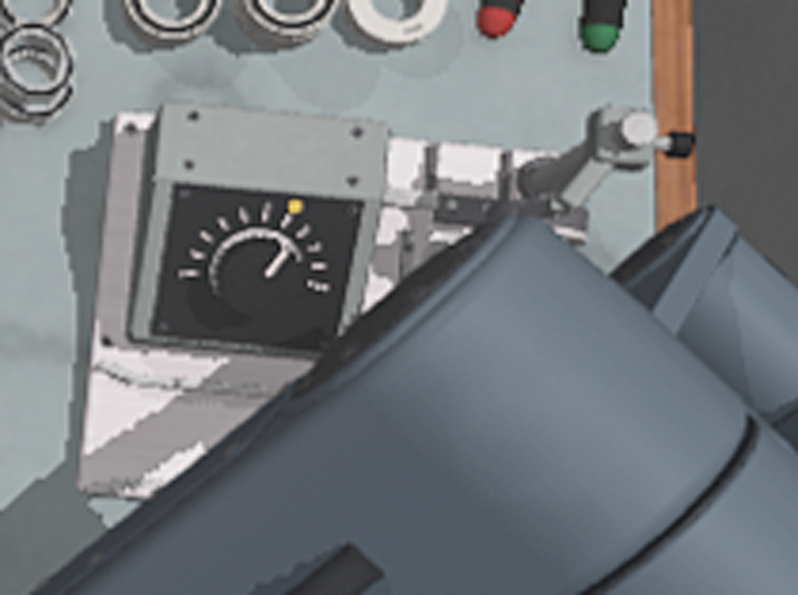

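View pics/w25.png

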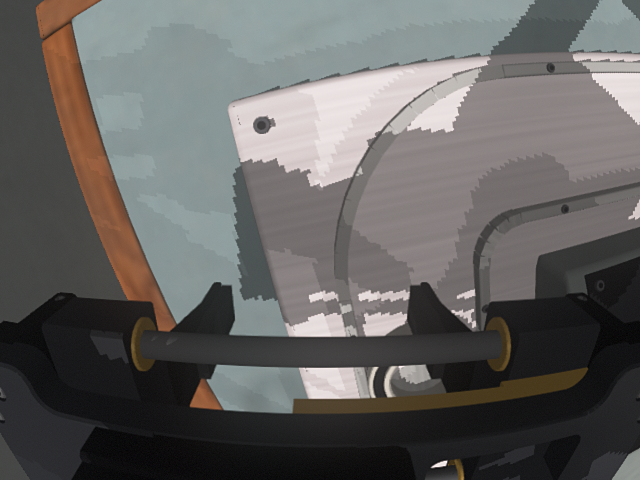

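{"api": "send_rows", "payload": {
  "plan": [
    [[0.2,-0.017,0,0,-1],[0.2,-0.017,0,0,-1],[0,0,0,0,-1]]
  ]
}}

```text
time_s: 31.75
position: [0.5409, -0.3588, 0.0053]
tcp_rot: [[-0.957, 0.291, 0.001], [0.291, 0.957, -0.001], [-0.002, -0.001, -1.0]]
force: [-0.7, -0.0, 0.2]
opening: 1.0
```

{"api": "send_rows", "payload": {
  "plan": [
    [[0.1,-0.009,0,0,-1],[0.1,-0.009,0,0,-1],[0,0,0,0,-1]]
  ]
}}

```text
time_s: 32.05
position: [0.5462, -0.359, 0.0052]
tcp_rot: [[-0.957, 0.291, 0.0], [0.291, 0.957, -0.0], [-0.001, -0.0, -1.0]]
force: [-0.4, -0.4, -0.2]
opening: 1.003
```

```bash
python3 -c "
from h import *
f=fing()
dd=imaging.capture('side');cv2.imwrite('pics/s26.png',cv2.resize(dd['img'][150:250,400:520],None,fx=6,fy=6,interpolation=cv2.INTER_CUBIC))
for q in mark_of('side','bearing_center')[:2]: print(F(q['at'])*1e3,q['conf'])
"
```

```text
left finger fix [  6.  -85.3  25.2] F [-0.4 -0.4 -0.2]
[ 46.98871085 -86.28105848  22.5       ] 0.6
[-19.93502931 -27.2138679   27.2       ] 0.38
```

View pics/s26.png

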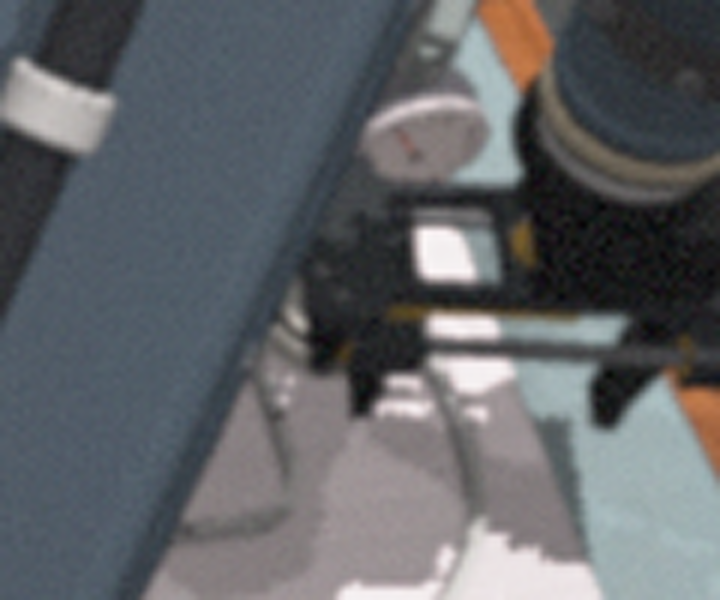

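{"api": "send_rows", "payload": {
  "plan": [
    [[0.05,-0.004,0,0,-1],[0.05,-0.004,0,0,-1],[0,0,0,0,-1]]
  ]
}}

```text
time_s: 32.45
position: [0.5489, -0.3591, 0.0051]
tcp_rot: [[-0.957, 0.291, 0.0], [0.291, 0.957, -0.0], [-0.0, -0.0, -1.0]]
force: [0.3, 0.3, 0.2]
opening: 1.004
```

{"api": "send_rows", "payload": {
  "plan": [
    [[0.05,-0.004,0,0,-1],[0,0,0,0,-1]]
  ]
}}

```text
time_s: 32.65
position: [0.5504, -0.3593, 0.0052]
tcp_rot: [[-0.957, 0.291, 0.0], [0.291, 0.957, -0.0], [-0.0, -0.0, -1.0]]
force: [0.1, 0.4, 0.4]
opening: 1.0
```

{"api": "send_rows", "payload": {
  "plan": [
    [[0.04,-0.003,0,0,-1],[0,0,0,0,-1]]
  ]
}}

```text
time_s: 32.85
position: [0.5515, -0.3593, 0.0052]
tcp_rot: [[-0.957, 0.291, 0.0], [0.291, 0.957, -0.0], [-0.0, -0.0, -1.0]]
force: [-0.5, 1.3, -0.5]
opening: 0.998
```

```bash
python3 -c "
from h import *
f=fing()
"
```

```text
left finger fix [ 11.4 -85.3  25.1] F [-0.5  1.3 -0.5]
```

{"api": "send_rows", "payload": {
  "plan": [
    [[0.03,-0.003,0,0,-1],[0,0,0,0,-1]]
  ]
}}

```text
time_s: 33.05
position: [0.5524, -0.3594, 0.0052]
tcp_rot: [[-0.957, 0.292, 0.0], [0.292, 0.957, -0.0], [-0.0, -0.0, -1.0]]
force: [-0.4, -0.2, -0.5]
opening: 0.998
```

{"api": "send_rows", "payload": {
  "plan": [
    [[0.03,-0.003,0,0,-1],[0,0,0,0,-1]]
  ]
}}

```text
time_s: 33.25
position: [0.5533, -0.3595, 0.0051]
tcp_rot: [[-0.957, 0.291, 0.0], [0.291, 0.957, -0.0], [-0.0, -0.0, -1.0]]
force: [-0.1, 0.3, -0.3]
opening: 0.996
```

{"api": "send_rows", "payload": {
  "plan": [
    [[0.03,-0.003,0,0,-1],[0,0,0,0,-1]]
  ]
}}

```text
time_s: 33.45
position: [0.5536, -0.3594, 0.0051]
tcp_rot: [[-0.957, 0.291, -0.001], [0.291, 0.957, 0.0], [0.001, 0.0, -1.0]]
force: [-1.3, 0.2, -0.4]
opening: 1.002
```

{"api": "send_rows", "payload": {
  "plan": [
    [[0.02,-0.002,0,0,-1],[0,0,0,0,-1]]
  ]
}}

```text
time_s: 33.65
position: [0.5539, -0.3593, 0.0051]
tcp_rot: [[-0.957, 0.291, -0.002], [0.291, 0.957, 0.001], [0.002, 0.0, -1.0]]
force: [-1.6, 0.1, 1.0]
opening: 0.999
```

{"api": "send_rows", "payload": {
  "plan": [
    [[0.02,-0.002,0,0,-1],[0,0,0,0,-1]]
  ]
}}

```text
time_s: 33.85
position: [0.5542, -0.3592, 0.005]
tcp_rot: [[-0.957, 0.291, -0.002], [0.291, 0.957, 0.001], [0.003, 0.0, -1.0]]
force: [-4.0, 0.4, 1.7]
opening: 1.001
```

```bash
python3 -c "
from h import *
f=fing()
for c in ['side','top']:
  dd=imaging.capture(c)
  for m in ['bearing_center','stop_face','pointer_tip']:
    for q in mark_of(c,m)[:1]: print(c,m,F(q['at'])*1e3,q['conf'])
"
```

```text
left finger fix [ 14.  -84.9  25. ] F [-4.   0.4  1.7]
side bearing_center [ 57.31236367 -83.78462252  21.4       ] 0.37
side stop_face [-31.3879781  359.23156157  -2.        ] 0.44
top stop_face [ 85.99562103 -83.51863962  26.2       ] 0.62
top pointer_tip [ 42.61542287  47.03632355 108.7       ] 0.7
```

{"api": "send_rows", "payload": {
  "plan": [
    [[-0.1,0.008,0,0,-1],[-0.3,0.02,0,0,-1],[-0.6,0.05,0,0,-1],[-0.7,0.05,0.2,0,-1],[-0.7,0.05,0.8,0,-1],[-0.7,0.05,1,0,-1],[-0.3,0.5,1,0.5,-1],[0,0.8,1,0.5,-1],[0,0.8,0.5,0.5,-1],[0,0.8,0,0.5,-1],[0,0,0,0,-1]]
  ]
}}

```text
time_s: 35.35
position: [0.4533, -0.2633, 0.1411]
tcp_rot: [[-0.996, 0.094, 0.002], [0.094, 0.996, 0.0], [-0.002, 0.0, -1.0]]
force: [-0.4, 0.9, -1.4]
opening: 1.003
```

```bash
python3 -c "
from h import *
d,s=wshot('w27',[],['bearing_center','stop_face','pointer_tip'])
for c in ['side','top']:
  dd=imaging.capture(c)
  for m in ['bearing_center','stop_face','pointer_tip']:
    for q in mark_of(c,m)[:1]: print(c,m,F(q['at'])*1e3,q['conf'])
  a=dd['img'][130:300,340:550]; cv2.imwrite(f'pics/{c}27.png',cv2.resize(a,None,fx=3.8,fy=3.5,interpolation=cv2.INTER_CUBIC))
"
```

```text
pos [ 0.4533 -0.2633  0.1411] fix [-104.8  -44.9  141.1] jawyaw rel -0.45 F [-0.4  0.9 -1.4] M [0.02 0.01 0.02] t 35.35 op 1.003
bearing_center [ 58.1 -85.9  24.4] 0.88
stop_face [ 84.  -84.6  23.2] 0.44
side bearing_center [ 54.67041938 -83.41028261  23.5       ] 0.49
side stop_face [ 84.98373419 -81.09663941  26.5       ] 0.56
top stop_face [ 85.08875546 -85.80503303  30.4       ] 0.53
top pointer_tip [ 41.91801257  46.97616653 106.5       ] 0.64
```

View pics/w27.png

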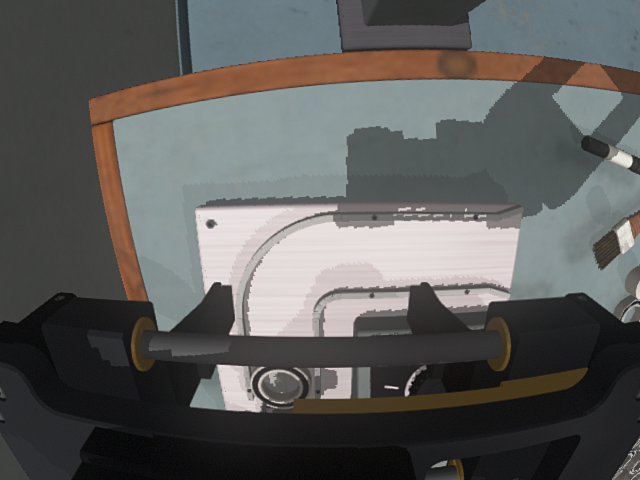

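View pics/side27.png

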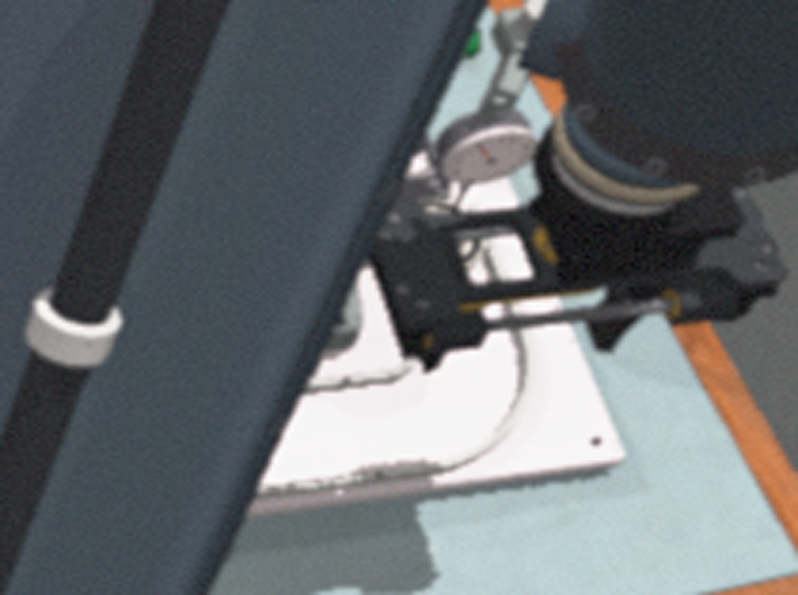

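View pics/top27.png

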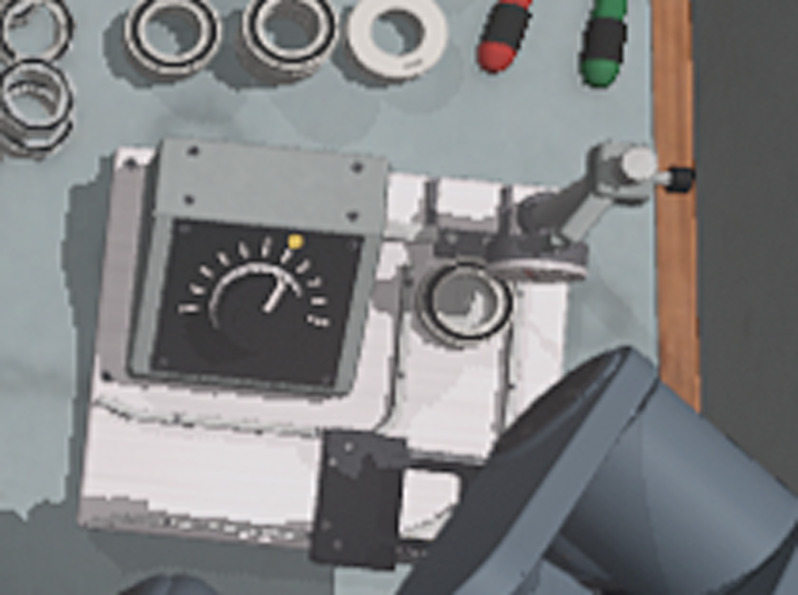

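```bash
python3 -c "
from h import *
dd=imaging.capture('top')
o=np.array([440,185]);a=dd['img'][185:250,440:500];a=cv2.resize(a,None,fx=10,fy=9,interpolation=cv2.INTER_CUBIC)
for p,c in [((.086,-.065,.032),(0,0,255)),((.086,-.105,.032),(0,0,255)),((.086,-.085,.032),(0,0,255)),((.055,-.085,.034),(0,255,0)),((.024,-.085,.034),(0,255,0)),((.086,-.085,.034),(255,0,0)),((.08,-.0525,.029),(255,0,255)),((.08,-.1175,.029),(255,0,255))]:
  u=(proj(dd,W(p))[0]-o+.5)*[10,9]; cv2.drawMarker(a,tuple(int(v) for v in u),c,0,12,1)
cv2.imwrite('pics/t28.png',a)
"
```

```text
(no output)
```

View pics/t28.png

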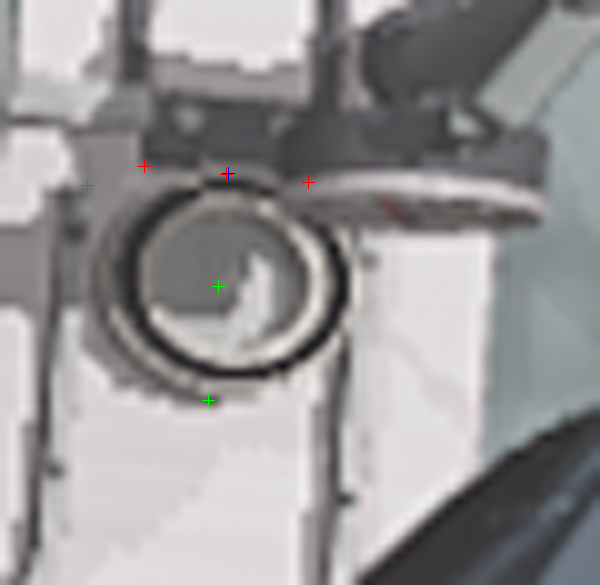

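```bash
python3 -c "
from h import *
print(bot.read_state()['time_s']);print(bot.hand_in())"
```

```text
36.0
the job is handed in; nothing more can be done
None
```

I turned the knob from click 1 to the sixth click and slid the bearing along the track, round the bend and up against the back stop. I handed the job in at 36.0 s. The hand-in reports no verdict.

**Last checks**
- **Knob:** after I let go, the wrist camera showed the pointer at about 112°, against a predicted 110° for click 6. The top camera, after the push, still showed it beside the yellow dot.
- **Bearing:** the final top view shows its rim touching the stop block, within about 2 mm as far as the picture can tell. The push stalled where contact was expected, with about 4 N on the finger, well under the 30 N that would shift the knob.
- **Bearing position, fixture x:** the networks disagreed. The side camera put the centre at 54.7 mm and the wrist camera at 58.1 mm; touching distance is 55 mm. The push position and the top view support about 55 mm.
- **Dial gauge and bystanders:** I kept the gripper clear of the gauge and saw no sign of contact. I saw no bystander moved, but I did not measure any of them again at the end.

**What disagreed on the way**
- **Fingertips:** they measured about 20 mm behind the TCP, not 17 mm ahead of it as `bot.tip_extent` says. The first grip therefore closed above the knob. I found the true offset from the pictures and by touching the track floor, at up to about 27 N, and used it from then on.
- **First knob stroke:** it slipped and gained one click instead of two, so I used larger strokes after that.

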